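# Pack the tasting box in two layers

### The arm

A 6-joint arm with a two-finger parallel gripper is mounted at the origin on the work surface; the furniture and walls round the work are solid. World frame = base frame: x ahead of the robot, y to its left, z up, the work surface at z = 0. Lengths are in m, angles in rad, forces in N, time in s.
With the tool pointing down it reaches from about 0.3 to 0.875 m from the base axis. Payload 6.4 kg.
Tool frame: the origin (TCP) lies at the centre of the arm's flange, where the gripper is bolted on; the fingertips stand 173 mm ahead of it and the grasp point (between the pads) lies ctrl.grip_point_offset ahead of it (ctrl.grip_point_offset is the distance from the TCP to the grasp point, in m); z points along the fingers, y is the direction in which the jaws open and shut (so a half turn about z gives the same grasp; the last joint's range is limited). The gripper opens to 85 mm and grips with 20 to 120 N. Pads are 22 mm wide; open, the fingers measure 114 mm over their backs; the gripper's body (76 mm by 85 mm) begins 54 mm behind the grasp point. The pads swing forward as they close: fully open they stand 13 mm farther back than shut.
Start: joints at [-1.366, 0.181, 1.607, -0, 1.354, -0.206], TCP at [0.23, -0.527, 0.405] pointing down, gripper open.
Joint ranges: [-2.99, 2.99], [-0.89, 2.07], [0.3, 2.58], [-1.14, 4.28], [0, 2.63], [-3.12, 3.12]. Speed limits (rad/s): [2.57, 2.57, 3.01, 3.14, 3.14, 3.14].

### API

Orientations are given as a unit quaternion [w, x, y, z].
In Python, from bench import ctrl, cams, boxes_of, landmark_of gives the robot as it stands.
- The arm moves only by the shell command python3 -m handwheel 'ROWS'. ROWS is JSON, a list of rows, each an object with "offset": the shift along the tool's x, y, z in m, a list of three; "spin": the turn about the tool's z in degrees; "grip": the opening, from 0 (shut) to 1 (fully open). A call has 1 to 20 rows; each row is the pose to reach, as a shift and turn from the pose commanded when the call began, along the tool's axes at that moment; what a row does not reach only later rows make up. A row lasts 1/8 s, in which the tool goes at most 62.5 mm and 10.7 degrees, less where a joint would pass 70% of its speed; a pose out of reach is approached as far as the arm can. A call with a gripper value outside its range is refused whole. The fingers move at their own pace and stop on an object; the grip force is fixed at half the most. Time passes only in rows, so rows that repeat a pose let the fingers close. It gives the time, the measured TCP pose, the force and the opening at its end, in the units of the state.
- ctrl.get_obs(): the state, without advancing time (a new reading comes with each control period).
- cams.camera(name): name is "scene" or "top" or "wrist"; returns a dict with "color" (480x640x3 uint8, red, green, blue), "camera_matrix" (3x3 intrinsics, pixels), "view" (4x4, takes a point from world to camera coordinates); the wrist camera has in their place "tool_from_camera" (4x4, takes a point from camera to tool coordinates, whose origin is the TCP and whose axes are the flange's). Camera axes: x right, y up, looking along -z (the intrinsics and any distortion apply to the point x, -y, -z); pixel columns grow to the right and rows downward; lengths in m; the calibration is good to about 2 mm. A picture is of the moment at which its call begins: read the wrist's pose just before it. There is no depth.
- ctrl.hand_in(): hands the job in, once; it reports no verdict.
Trained networks look in a picture, given as the dict that the camera call returned (one of the last four; its "shot" number tells which), for a name from the list of things; names that differ only in an ending like _2 or _b are one class to them, and where a whole thing is asked for, a point or a joint stands for the part that bears it (a point fixed in the world has none). Each returns a list of dicts, best first, with "confidence" (0 to 1); they miss things now and then, are a little off and sometimes report something else, mostly with a low value. They report only what shows in the picture. A call takes as long as a camera call. They do not tell look-alikes from the thing itself.
- boxes_of(picture, thing): "uv" ([column, row] in pixels, amid what is visible of it).
- landmark_of(picture, thing): "uv" ([column, row] in pixels: a listed point, or the origin of a listed thing).
The state is a dict: "time_s": time; "q": joint angles; "dq": joint speeds; "joint_efforts": joint torques, N m; "eef_pos": TCP position; "eef_rot": TCP orientation; "wrist_force": force on the tool from outside, world axes, zero at the start; "torque": the same for the moment, N m; "opening": opening from 0.0 (shut) to 1.0 (fully open).
Only numpy, scipy, OpenCV 4.12 (cv2) and the standard library are available. Lean on these libraries where they do the work, as an engineer would, in place of code of your own. Each camera call takes 0.05 s, during which the arm holds its last target.

### The job

Finish packing the open oak box for a tasting, layer by layer: set the second silver tasting cup upright on the floor of the box beside the first, then fit the plywood divider over both, its far edge hooked under the lip on the hinge wall and its near edge pressed down until the brass spring bolt snaps out over it and the board lies level on its ledges. Then lay the folded corkscrew flat on the board and shut the lid fully. Do not knock over or shove away the red candle standing at the right.

Things in the scene. Friction and masses are not known exactly. Their poses are not given: they have to be found in the camera images.
- box: Oak box, fixed, 159 x 246 x 96 mm shut; origin: centre of its underside. Its x axis points from the front wall (robot side) to the hinge wall, y along its length, z up. Inside it measures x -67 to +65, y -111 to +111 mm, with the wall tops at z 85 mm. The bottom layer lies on the floor, the divider on ledges 29 mm above the floor.
- box_floor (a point): Centre of the box's inner floor, 9 mm above the box's underside.
- lip (a point): Middle of the lower front edge of the lip on the hinge wall. The lip runs the whole length of that wall, stands 9 mm out of it and is 8 mm thick; 14 mm below it is a ledge (top 38 mm above the box's underside, 8 mm deep). The board is too long to go under the lip flat: it enters with its far edge dipped some 25 degrees, meets the wall, and is then hinged down.
- ledge (a point): Inner edge of the top of the left of two ledge blocks on the front wall (box y +85 and -85, each 36 mm long, 10 mm deep, top 38 mm above the box's underside). The board's near edge comes to rest on them.
- bolt (a joint): Brass spring bolt, middle of the front wall (box y 0), 30 mm wide: the nose stands out 9 mm (to box x -58) at box z 47 to 50 mm, bevelled above, back into the wall at z 66. 0 = sprung out, positive = pushed into the wall (m). A board edge pressed down on the bevel with some 8 to 14 N drives it back; then it springs out over the board. The board's weight alone does not move it.
- box_lid (a joint): Lid hinge, rad: 0 shut, 1.57 upright, 1.75 fully open (leaning back by itself). Hinge line along box y at box x 77, z 86 mm. From less than about 1.5 it falls shut by itself. The brass hasp on the lid needs no fastening.
- lid_edge (a point): Middle of the lid's free edge. The lid is 156 mm from hinge to this edge, 246 mm wide and 10 mm thick; open, it stands up to about z 240 mm.
- divider: Plywood board 128 (x) x 214 (y) x 6 mm with a dark arched rail on top; origin: centre of its underside, z up. Starts lying flat on the counter; about 0.17 kg. Either long edge may go under the lip. In place its origin is 38 mm above the box's underside.
- divider_grip (a point): Centre of the rail, 33 mm above the board's underside: a flat-sided bar 66 mm long along the board's x, 14 mm wide (y) and 14 mm high (its underside 20 mm above the board), on two posts at x +-26 mm.
- cup_a: The cup to pack: shallow, silver, bowl 84 mm across and 24 mm high, open upward, floor 4 mm thick, with a small ring handle (16 mm wide, reaching 57 mm from the bowl's centre) toward its -y; origin on the underside, 7 mm from the bowl's centre toward the handle. About 0.11 kg. Lift it by the ring.
- cup_a_ring (a point): Grip point on this cup's ring handle, 45 mm from the cup's origin toward its -y (3 mm outward of the ring's centre, clear of the bowl): a flat ring 16 mm wide (across, cup x), 17 mm long, 12 to 21 mm above the cup's underside, free beneath. Held there, the bowl may sag a little.
- cup_b: A silver cup like cup_a, already standing in the right-hand half (-y) of the box, its ring toward the front wall. It stays there.
- corkscrew: Folded waiter's corkscrew with a wooden handle, 110 (along its y) x 16 x 14 mm; origin: centre of its underside. It does not fit along the box's length beside the rail, but lies well on either half of the board, along the board's x or aslant.
- bottle_a: Sparkling half bottle standing behind the box, 69 mm across, about 255 mm tall; origin under its centre. An obstacle; it stands firm.
- bottle_b: Sparkling half bottle standing behind the box, 69 mm across, about 255 mm tall; origin under its centre. An obstacle; it stands firm.
- candle: Red pillar candle standing at the right, loose, 56 mm across, 114 mm tall; origin under its centre. Leave it standing where it is.
Things that resemble listed ones, but are neither listed nor needed, are in the scene too. Leave any pink look-alike of the cup_a alone.

How it is judged:
On the way, in this order (a step that is already met when the one before it is completed fails the run):
1. both cups stand upright on the floor of the box (z of cup_a in the frame of box between 0.006 and 0.0125 m and x of cup_a in the frame of box between -0.066 and 0.064 m and y of cup_a in the frame of box between -0.11 and 0.11 m and angle between each of cup_a, cup_b's own z axis and vertical below 0.1 rad and z of cup_b in the frame of box between 0.006 and 0.0125 m and x of cup_b in the frame of box between -0.066 and 0.064 m and y of cup_b in the frame of box between -0.11 and 0.11 m), for 0.2 s.
2. the divider lies level on its ledges, far edge under the lip, near edge under the sprung-out bolt (all of step 1 and z of divider in the frame of box between 0.036 and 0.0405 m and angle between divider's own z axis and vertical below 0.025 rad and x of divider in the frame of box between -0.0055 and 0.0035 m and angle between the x axis of divider and the x axis of box, either way round below 0.08 rad and value of joint bolt below 0.0015 m), for 0.2 s.
3. the corkscrew lies flat on the divider (all of step 2 and z of corkscrew in the frame of divider between 0.004 and 0.017 m and angle between corkscrew's own y axis and vertical between 1.45 and 1.69 rad and x of corkscrew in the frame of divider between -0.062 and 0.062 m and y of corkscrew in the frame of divider between -0.107 and 0.107 m), for 0.2 s.
At the end, for the whole second after the job is handed in: Both cups upright on the box floor (within 3 mm of it), divider level on its ledges within 2.5 mm, one edge under the lip, the other under the bolt, which is out (within 1.5 mm); corkscrew flat on the divider; lid shut within 0.03 rad; all at rest and released (all of step 3 and value of joint box_lid below 0.03 rad and linear speed of each of cup_a, cup_b, divider, corkscrew below 0.02 m/s); the robot touches nothing.
It fails at once if the candle is knocked over or shoved away (over 60 mm) (angle between candle's own z axis and vertical above 0.4 rad or distance of candle from where it was at the start of the episode above 0.06 m).
It also fails if it takes over 72 s, if anything falls off the work surface, if the arm or the gripper's body presses on something with over 40 N, if the wrist force passes 120 N, or if a joint passes its speed limit or range.

## Working session

There is one attempt and no reset: what is moved stays moved. The work goes in short steps, Python scripts to look and compute and a shell command to move; the robot and the scene stay as the last step left them, time stands still between calls to the robot, and variables do not carry over. Pictures are saved under pics/ and viewed, and the job is handed in when it is done.

```bash
ls -la; mkdir -p pics; cat > h.py <<'E'
import numpy as np, cv2
from bench import ctrl, cams, boxes_of, landmark_of
from scipy.spatial.transform import Rotation as R
def obs(): return ctrl.get_obs()
def shot(name,fn=None):
    o=ctrl.get_obs(); p=cams.camera(name); 
    if fn: cv2.imwrite('pics/'+fn,p['color'][:,:,::-1])
    if 'view' not in p:
        q=o['eef_rot']; T=np.eye(4); T[:3,:3]=R.from_quat([q[1],q[2],q[3],q[0]]).as_matrix(); T[:3,3]=o['eef_pos']
        p['c2w']=T@np.array(p['tool_from_camera'])
    else: p['c2w']=np.linalg.inv(np.array(p['view']))
    return p
def dist(p):
    for k in p:
        if 'dist' in k: return np.array(p[k],float)
    return None
def ray(p,uv):
    K=np.array(p['camera_matrix'],float)
    u=cv2.undistortPoints(np.array([[uv]],float),K,dist(p))[0,0]
    d=np.array([u[0],-u[1],-1.0]); C=p['c2w']
    d=C[:3,:3]@d; return C[:3,3],d/np.linalg.norm(d)
def tri(*pu):
    A=np.zeros((3,3));b=np.zeros(3);rs=[ray(p,u) for p,u in pu]
    for o,d in rs:
        M=np.eye(3)-np.outer(d,d);A+=M;b+=M@o
    x=np.linalg.solve(A,b); return x,max(np.linalg.norm((np.eye(3)-np.outer(d,d))@(x-o)) for o,d in rs)
def onz(p,uv,z):
    o,d=ray(p,uv); return o+d*(z-o[2])/d[2]
def proj(p,X):
    K=np.array(p['camera_matrix'],float); W=np.linalg.inv(p['c2w'])
    c=W[:3,:3]@np.array(X)+W[:3,3]; c=np.array([[c[0],-c[1],-c[2]]])
    D=dist(p)
    return cv2.projectPoints(c,np.zeros(3),np.zeros(3),K,D if D is not None else np.zeros(5))[0][0,0]
E
python3 - <<'E'
from h import *
print(ctrl.grip_point_offset); print({k:(np.round(v,4).tolist() if not np.isscalar(v) else v) for k,v in obs().items()})
names=['box','box_floor','lip','ledge','bolt','lid_edge','divider','divider_grip','cup_a','cup_a_ring','corkscrew','bottle_a','candle']
for c in ['scene','top','wrist']:
    p=shot(c,c+'0.png'); print(c,[k for k in p], np.round(p['c2w'][:3,3],3))
    for n in names:
        print(n,'L',[(np.round(d['uv']).tolist(),round(d['confidence'],2)) for d in landmark_of(p,n)][:4],'B',[(np.round(d['uv']).tolist(),round(d['confidence'],2)) for d in boxes_of(p,n)][:4])
E
```

```text
total 12
drwxr-xr-x  3 agent agent 4096 Dec  7 14:43 .
drwxr-xr-x 23 root  root  4096 Dec  7 14:43 ..
drwxr-xr-x  2 agent agent 4096 Dec  7 14:43 pics
0.1547
{'time_s': 0.0, 'q': [-1.3663, 0.1816, 1.608, 0.0, 1.3538, -0.2063], 'dq': [0.0007, 0.0003, 0.0009, 0.0006, -0.0007, 0.002], 'joint_efforts': [0.0008, -44.4867, -35.1334, -0.0004, 0.009, 0.0], 'eef_pos': [0.2296, -0.5269, 0.4038], 'eef_rot': [-0.0009, 0.979, 0.204, 0.0], 'wrist_force': [0.3451, 0.7721, -1.1793], 'torque': [-0.0128, 0.0334, -0.018], 'opening': 1.001602505882416}
scene ['color', 'camera_matrix', 'view', 'shot', 'c2w'] [-0.555 -0.579  1.15 ]
box L [([265.0, 239.0], 0.56)] B [([288.0, 214.0], 0.65)]
box_floor L [([265.0, 239.0], 0.64)] B [([289.0, 213.0], 0.9)]
lip L [([274.0, 215.0], 0.89)] B [([288.0, 213.0], 0.95)]
ledge L [] B [([289.0, 213.0], 0.59)]Traceback (most recent call last):
  File "<stdin>", line 7, in <module>
ValueError: it knows: bottle, box, box_floor, candle, corkscrew, cup, cup_a_ring, divider, divider_grip, ledge, lid_edge, lip
```

```bash

python3 - <<'E'
from h import *
import pickle
names=['box_floor','lip','ledge','lid_edge','divider','divider_grip','cup','cup_a_ring','corkscrew','bottle','candle']
P={}
for c in ['scene','top']:
    p=shot(c,c+'0.png'); print(c, np.round(p['c2w'][:3,3],3)); P[c]=p
    for n in names:
        try: print(n,'L',[(np.round(d['uv'],1).tolist(),round(d['confidence'],2)) for d in landmark_of(p,n)][:4])
        except Exception as e: print(n,e)
pickle.dump(P,open('p0.pkl','wb'))
print(obs()['time_s'])
E
```

```text
scene [-0.555 -0.579  1.15 ]
box_floor L []
lip L [([269.2, 216.1], 0.86)]
ledge L []
lid_edge L [([273.8, 160.3], 0.59)]
divider L [([345.3, 282.8], 0.89)]
divider_grip L [([343.6, 279.0], 0.61)]
cup L [([282.1, 240.5], 0.77), ([267.1, 239.0], 0.68), ([194.7, 254.6], 0.65), ([207.4, 221.3], 0.6)]
cup_a_ring L [([197.0, 215.7], 0.53), ([179.3, 247.3], 0.4)]
corkscrew L [([269.4, 216.5], 0.65), ([422.2, 299.6], 0.57)]
bottle L []
candle L []
top [ 0.227 -0.036  1.634]
box_floor L [([262.3, 255.2], 0.86)]
lip L [([257.3, 233.8], 0.67), ([484.3, 239.5], 0.47)]
ledge L [([164.5, 261.4], 0.71), ([233.8, 277.3], 0.61)]
lid_edge L [([244.8, 203.4], 0.73), ([281.1, 251.7], 0.45)]
divider L [([374.1, 282.8], 0.55)]
divider_grip L [([373.4, 278.7], 0.62), ([161.8, 263.0], 0.41)]
cup L [([182.5, 256.5], 0.87), ([280.4, 254.6], 0.84), ([196.9, 312.5], 0.74)]
cup_a_ring L [([177.7, 310.8], 0.77), ([163.0, 262.0], 0.73)]
corkscrew L [([450.1, 270.5], 0.58)]
bottle L [([241.4, 191.1], 0.97), ([213.7, 183.1], 0.59)]
candle L [([485.7, 238.1], 0.96), ([262.2, 253.6], 0.23)]
1.65
```

View pics/scene0.png

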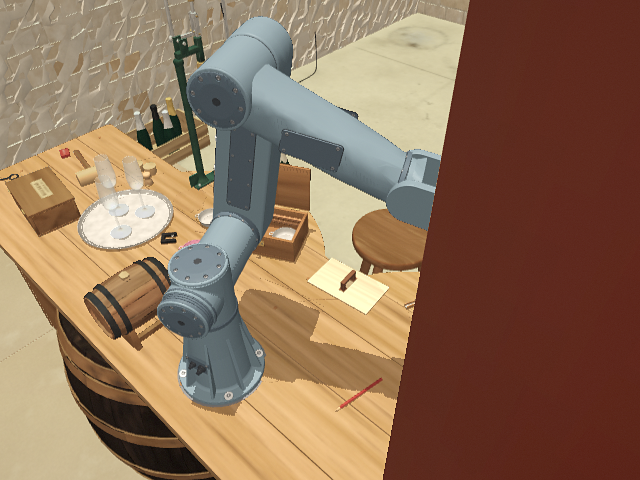

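View pics/top0.png

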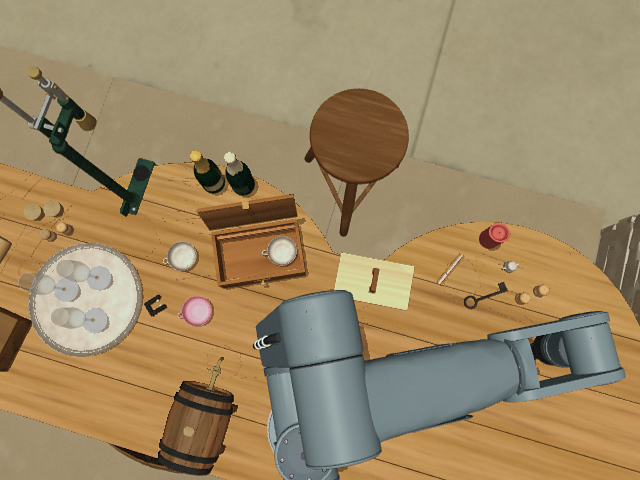

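```bash

python3 - <<'E'
from h import *
import pickle
P=pickle.load(open('p0.pkl','rb')); t=P['top']
for n,uv,z in [('cupA',(182.5,257),.02),('ringA',(163+4,262),.016),('floor',(262.3,255.2),.009),('cupb',(281,254),.01),('lip',(257.3,233.8),.052),('ledgeL',(233.8,277.3),.038),('div grip',(373.4,278.7),.033),('divider c1',(338,252),.006),('c2',(414,265),.006),('c3',(408,309),.006),('c4',(333,297),.006),('cork',(450.5,269),.014),('cork1',(462,254),.014),('cork2',(439,283),.014),('candle',(486,240),0),('lidL',(200,209),.24),('lidR',(295,197),.24),('boxFL',(217,285),.085),('boxFR',(307,273),.085),('pink',(197,311),.02),('bA',(214,184),0),('bottle',(241,191),0)]:
    print(n,np.round(onz(t,uv,z),3))
print(t['camera_matrix'])
p=shot('wrist','w0.png')
print(np.round(p['tool_from_camera'],3), p['camera_matrix'])
E
```

```text
cupA [0.461 0.371 0.02 ]
ringA [0.446 0.416 0.016]
floor [0.472 0.145 0.009]
cupb [0.477 0.091 0.01 ]
lip [0.527 0.157 0.052]
ledgeL [0.404 0.219 0.038]
div grip [ 0.408 -0.172  0.033]
divider c1 [ 0.487 -0.072  0.006]
c2 [ 0.453 -0.29   0.006]
c3 [ 0.328 -0.272  0.006]
c4 [ 0.357 -0.06   0.006]
cork [ 0.443 -0.392  0.014]
cork1 [ 0.486 -0.426  0.014]
cork2 [ 0.402 -0.359  0.014]
candle [ 0.531 -0.5    0.   ]
lidL [0.551 0.28  0.24 ]
lidR [0.587 0.043 0.24 ]
boxFL [0.377 0.256 0.085]
boxFR [0.415 0.013 0.085]
pink [0.309 0.321 0.02 ]
bA [0.684 0.297 0.   ]
bottle [0.664 0.216 0.   ]
[[573.03801048   0.         319.43230444]
 [  0.         573.03801048 235.33953193]
 [  0.           0.           1.        ]]
[[-0.     0.949  0.316  0.08 ]
 [ 1.     0.     0.    -0.001]
 [ 0.     0.316 -0.949  0.031]
 [ 0.     0.     0.     1.   ]] [[335.26146239   0.         324.68080553]
 [  0.         335.26146239 244.84873672]
 [  0.           0.           1.        ]]
```

View pics/w0.png

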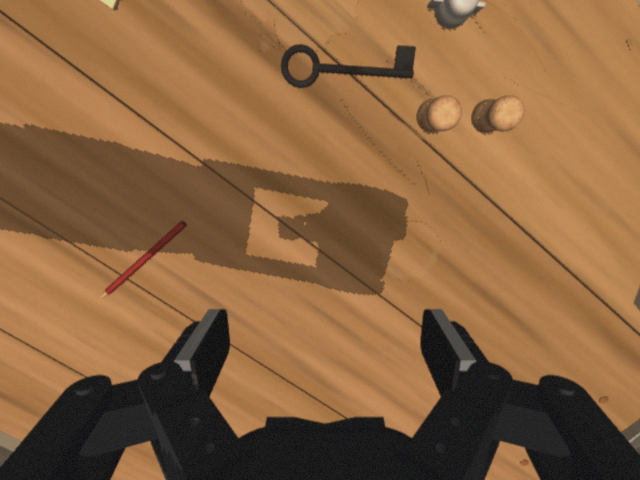

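```bash
cat >> h.py <<'E'
def pose():
    o=ctrl.get_obs(); q=o['eef_rot']; M=R.from_quat([q[1],q[2],q[3],q[0]]).as_matrix(); return np.array(o['eef_pos']),M,o
def go(xyz,yaw,grasp=False,ref=None):
    """offset (tool axes) and spin to put TCP (or grasp point) at xyz with tool x at yaw deg; ref=(pos,yaw) overrides"""
    p,M,o=pose(); y0=np.degrees(np.arctan2(M[1,0],M[0,0])); t=np.array(xyz,float)
    if grasp: t=t+[0,0,ctrl.grip_point_offset]
    d=M.T@(t-p); s=-(yaw-y0); s=(s+180)%360-180
    print('from',np.round(p,4),'yaw',round(y0,1),'-> offset',np.round(d,4).tolist(),'spin',round(s,1),'rows',int(np.ceil(max(np.linalg.norm(d)/.0625,abs(s)/10.7))),'t',round(o['time_s'],2))
E
python3 -c "
from h import *
go((.43,.31,.40),107)"
```

```text
from [ 0.2296 -0.5272  0.4047] yaw 23.5 -> offset [0.518, -0.6875, 0.0047] spin -83.5 rows 14 t 1.7
```

```bash
python3 -m handwheel '[{"offset":[0.518,-0.688,0.0],"spin":-83.5,"grip":0.5},{"offset":[0.518,-0.688,0.0],"spin":-83.5,"grip":0.5},{"offset":[0.518,-0.688,0.0],"spin":-83.5,"grip":0.5},{"offset":[0.518,-0.688,0.0],"spin":-83.5,"grip":0.5},{"offset":[0.518,-0.688,0.0],"spin":-83.5,"grip":0.5},{"offset":[0.518,-0.688,0.0],"spin":-83.5,"grip":0.5},{"offset":[0.518,-0.688,0.0],"spin":-83.5,"grip":0.5},{"offset":[0.518,-0.688,0.0],"spin":-83.5,"grip":0.5},{"offset":[0.518,-0.688,0.0],"spin":-83.5,"grip":0.5},{"offset":[0.518,-0.688,0.0],"spin":-83.5,"grip":0.5},{"offset":[0.518,-0.688,0.0],"spin":-83.5,"grip":0.5},{"offset":[0.518,-0.688,0.0],"spin":-83.5,"grip":0.5},{"offset":[0.518,-0.688,0.0],"spin":-83.5,"grip":0.5},{"offset":[0.518,-0.688,0.0],"spin":-83.5,"grip":0.5},{"offset":[0.518,-0.688,0.0],"spin":-83.5,"grip":0.5},{"offset":[0.518,-0.688,0.0],"spin":-83.5,"grip":0.5}]'
python3 - <<'E'
from h import *
import pickle
P={}
for c,ns in [('wrist',['box_floor','lip','ledge','cup','cup_a_ring']),('top',['candle','corkscrew','divider_grip','bottle'])]:
    p=shot(c,c+'1.png'); P[c]=p
    for n in ns: print(c,n,[(np.round(d['uv'],1).tolist(),round(d['confidence'],2)) for d in landmark_of(p,n)][:4])
pickle.dump(P,open('p1.pkl','wb'))
p,M,o=pose(); print(p,o['time_s'])
E
```

```text
time_s: 3.7
eef_pos: [0.4295, 0.3103, 0.4043]
eef_rot: [-0.0, 0.594, 0.804, -0.001]
wrist_force: [-0.1, 0.0, -0.7]
opening: 0.498
wrist box_floor [([320.1, 340.6], 0.87)]
wrist lip [([371.1, 363.5], 0.67)]
wrist ledge [([279.4, 280.7], 0.59)]
wrist cup [([227.7, 156.8], 0.96), ([316.1, 371.3], 0.92), ([370.0, 153.6], 0.88)]
wrist cup_a_ring [([383.4, 107.7], 0.83), ([216.5, 113.7], 0.8)]
top candle [([488.0, 236.4], 0.85)]
top corkscrew [([448.4, 270.0], 0.52)]
top divider_grip [([372.1, 277.8], 0.79)]
top bottle [([213.7, 181.9], 0.8), ([245.7, 200.5], 0.31)]
[0.42983646 0.3102234  0.40478697] 4.25
```

View pics/wrist1.png

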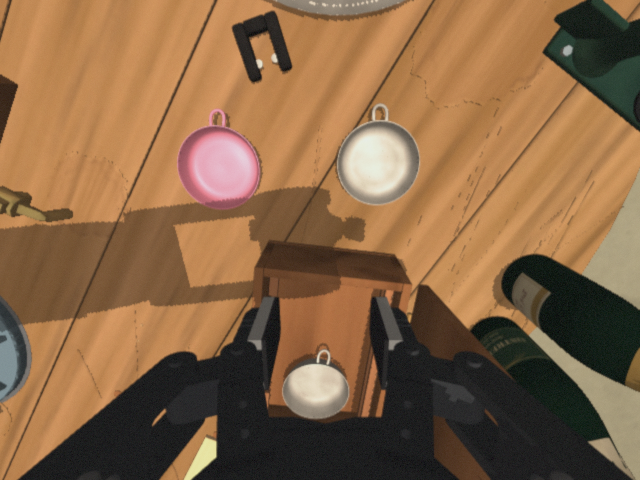

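View pics/top1.png

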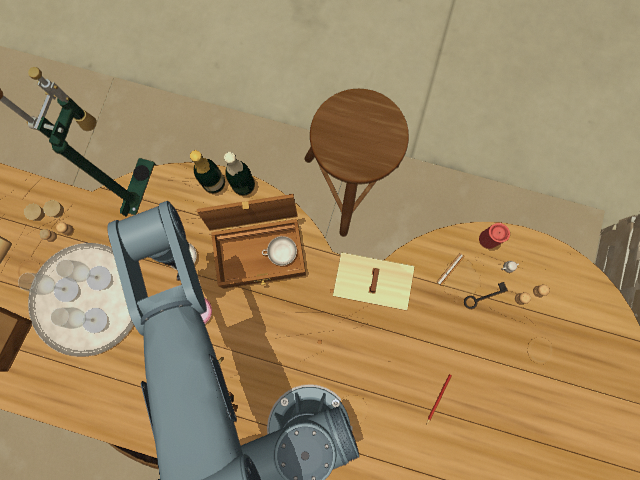

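```bash

python3 - <<'E'
from h import *
a=cv2.imread('pics/wrist1.png')[230:430,230:450]; a=cv2.resize(a,None,fx=3.4,fy=3,interpolation=cv2.INTER_CUBIC); cv2.imwrite('pics/z1.png',a)
b=cv2.imread('pics/top1.png')[180:310,190:330]; b=cv2.resize(b,None,fx=5,fy=4.5,interpolation=cv2.INTER_CUBIC); cv2.imwrite('pics/z2.png',b)
E
```

```text
(no output)
```

View pics/z1.png

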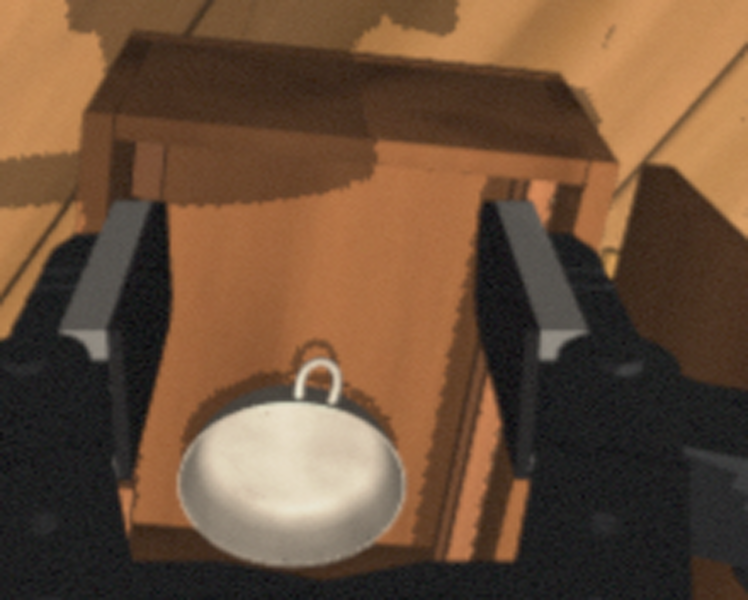

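View pics/z2.png

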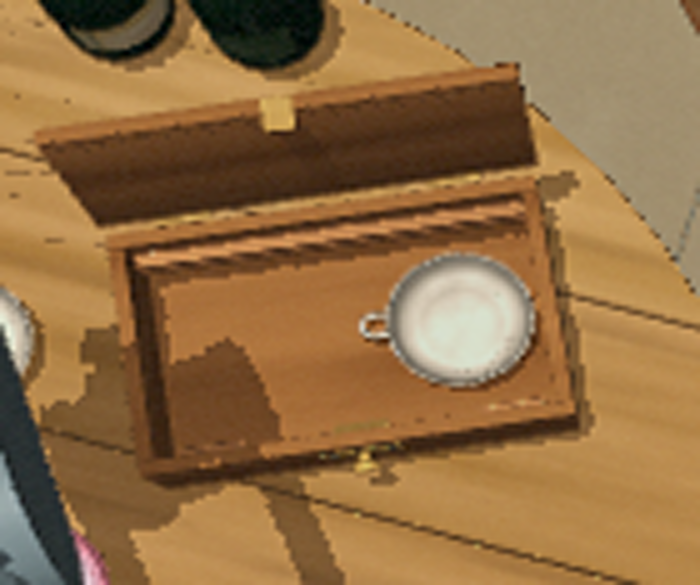

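```bash
cat > fit.py <<'E'
from h import *
import pickle
from scipy.optimize import least_squares
P=pickle.load(open('p1.pkl','rb')); P0=pickle.load(open('p0.pkl','rb')); t,w=P['top'],P['wrist']
Z=lambda x,y:(190+x/5,180+y/4.5)
W=lambda x,y:(230+x/3.4,230+y/3)
ob=[(t,Z(108,240),(.075,.121,.085)),(t,Z(540,178),(.075,-.121,.085)),(t,Z(575,405),(-.077,-.121,.085)),(t,Z(140,468),(-.077,.121,.085)),
(t,(262.3,255.2),(0,0,.009)),(t,(257.3,233.8),(.056,0,.052)),(w,(320,340.6),(0,0,.009)),(w,(371,363.5),(.056,0,.052)),
(w,W(85,112),(-.077,.121,.085)),(w,W(617,160),(.075,.121,.085)),(t,Z(38,135),(.105,.123,.239)),(t,Z(518,67),(.105,-.123,.239))]
def T(v,b):
    c,s=np.cos(v[2]),np.sin(v[2]); return np.array([v[0]+c*b[0]-s*b[1],v[1]+s*b[0]+c*b[1],v[3]+b[2]])
def f(v): return np.concatenate([[(proj(p,T(v,b))-uv)*(1 if p is t else .6) for p,uv,b in ob]]).ravel()
r=least_squares(f,[.472,.145,.155,0],loss='soft_l1')
print(np.round(r.x,4),np.degrees(r.x[2])); print(np.round(f(r.x).reshape(-1,2),1).tolist())
r3=least_squares(lambda v:f(list(v)+[0]),[.472,.145,.155],loss='soft_l1'); print('z0',np.round(r3.x,4),np.degrees(r3.x[2]))
v=list(r3.x)+[0]
def inv(X):
    c,s=np.cos(v[2]),np.sin(v[2]); d=np.array(X)[:2]-v[:2]; return np.array([c*d[0]+s*d[1],-s*d[0]+c*d[1],X[2]])
print('cupb wrist', inv(onz(w,W(292,482),.033)),'ring end',inv(onz(w,W(322,362),.028)))
print('cupb top', inv(onz(t,Z(460,318),.033)),'ring end',inv(onz(t,Z(360,326),.028)))
# cup a
for z in (.016,.024):
    print('a bowl rim z',z,onz(w,(378.5,163),z),onz(t,(182.5,257),z))
print('ring outer/centre w',onz(w,(380,104),.0165),onz(w,(380,112),.0165), 'bowl tri',tri((w,(378.5,163)),(P0['top'],(181.5,257))))
print('ring tri',tri((w,(383.4,107.7)),(P0['top'],(163,262))), tri((w,(380.5,108.5)),(P0['top'],(166.5,262))))
E
python3 fit.py
python3 - <<'E'
import cv2
a=cv2.imread('pics/wrist1.png')[90:220,320:440]; a=cv2.resize(a,None,fx=4,fy=4,interpolation=cv2.INTER_CUBIC)
b=cv2.imread('pics/top0.png')[235:280,155:205]; b=cv2.resize(b,(480,432),interpolation=cv2.INTER_CUBIC)
import numpy as np
c=np.zeros((520,480,3),'uint8'); c[:432]=b
o=cv2.hconcat([a,c]); o=cv2.resize(o,None,fx=.82,fy=.82);print(o.shape);cv2.imwrite('pics/z3.png',o)
E
```

```text
[ 0.4729  0.1482  0.1808 -0.0075] 10.360268230221452
[[-0.1, -1.5], [-0.2, -1.5], [1.3, 1.7], [0.5, 1.9], [-0.8, 0.2], [-0.2, -0.0], [0.7, -1.8], [-1.7, 0.1], [-0.5, -0.3], [0.1, 0.3], [-0.1, -1.3], [0.5, -1.5]]
z0 [0.4712 0.1492 0.1759] 10.075508785862096
cupb wrist [ 0.00198975 -0.05757465  0.033     ] ring end [ 0.00620543 -0.00134308  0.028     ]
cupb top [ 0.00069645 -0.0632274   0.033     ] ring end [ 0.0053364  -0.00615188  0.028     ]
a bowl rim z 0.016 [0.46608675 0.37634023 0.016     ] [0.46176735 0.37226123 0.016     ]
a bowl rim z 0.024 [0.464699   0.37660791 0.024     ] [0.46060687 0.37024476 0.024     ]
ring outer/centre w [0.44807793 0.42997358 0.0165    ] [0.45059147 0.4230886  0.0165    ] bowl tri (array([0.4642853 , 0.37605602, 0.01354135]), np.float64(0.0022056156834928))
ring tri (array([0.44985663, 0.42817866, 0.01254243]), np.float64(0.0030911883797798733)) (array([ 0.45533595,  0.43207837, -0.03770754]), np.float64(0.001574570324873303))
(426, 787, 3)
```

View pics/z3.png

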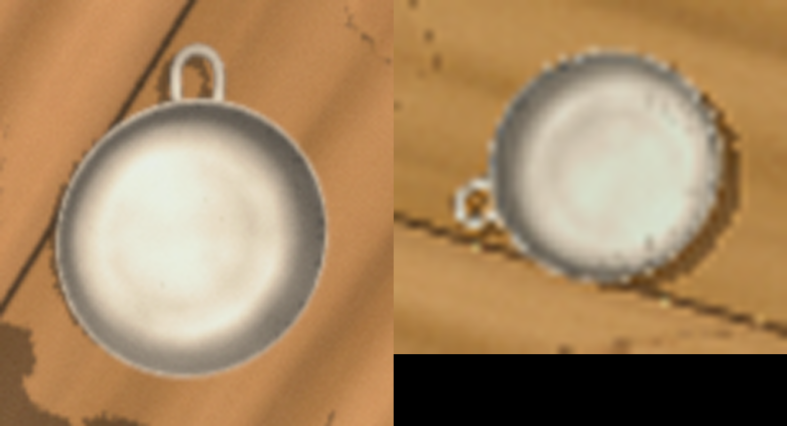

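```bash
python3 -c "
from h import *
go((.4492,.4262,.1),107.4,True);go((.4492,.4262,.022),107.4,True)"
```

```text
from [0.4298 0.3102 0.4048] yaw 107.0 -> offset [0.1052, 0.0524, 0.1501] spin -0.4 rows 4 t 4.25
from [0.4298 0.3102 0.4048] yaw 107.0 -> offset [0.1052, 0.0524, 0.2281] spin -0.4 rows 5 t 4.25
```

```bash
python3 -m handwheel '[{"offset":[0.105,0.0524,0.15],"spin":-0.4,"grip":0.5},{"offset":[0.105,0.0524,0.15],"spin":-0.4,"grip":0.5},{"offset":[0.105,0.0524,0.15],"spin":-0.4,"grip":0.5},{"offset":[0.105,0.0524,0.15],"spin":-0.4,"grip":0.5},{"offset":[0.105,0.0524,0.15],"spin":-0.4,"grip":0.5},{"offset":[0.105,0.0524,0.18],"spin":-0.4,"grip":0.5}]'
python3 - <<'E'
from h import *
p=shot('wrist','wrist2.png')
print(pose()[0])
E
```

```text
time_s: 5.0
eef_pos: [0.4515, 0.4269, 0.2302]
eef_rot: [0.002, 0.592, 0.806, 0.005]
wrist_force: [-0.1, -0.2, -0.6]
opening: 0.502
[0.44948884 0.42532733 0.22462822]
```

View pics/wrist2.png

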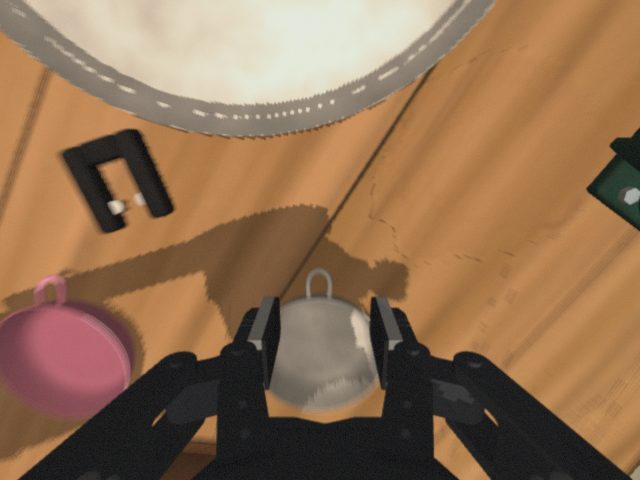

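```bash
python3 - <<'E'
from h import *
p=shot('wrist','wrist2b.png')
print(onz(p,(319,270),.0165),onz(p,(319,298),.0165))
import pickle
w=pickle.load(open('p1.pkl','rb'))['wrist']; print(tri((p,(319,270)),(w,(380,103))))
print(pose()[0]); go((.4492,.4262,.022),107.4,True)
E
```

```text
[0.44326062 0.43189012 0.0165    ] [0.4484709  0.41492207 0.0165    ]
(array([0.44570787, 0.43104899, 0.01481273]), np.float64(0.0022485484513123525))
[0.44901025 0.42509055 0.22510155]
from [0.449  0.4251 0.2251] yaw 107.4 -> offset [0.001, 0.0005, 0.0484] spin -0.0 rows 1 t 5.1
```

```bash
python3 -m handwheel '[{"offset":[0.0015,-0.001,0.03],"spin":-0.5,"grip":0.5},{"offset":[0.0015,-0.001,0.048],"spin":-0.5,"grip":0.5},{"offset":[0.0015,-0.001,0.048],"spin":-0.5,"grip":0.5},{"offset":[0.0015,-0.001,0.048],"spin":-0.5,"grip":0.0},{"offset":[0.0015,-0.001,0.048],"spin":-0.5,"grip":0.0},{"offset":[0.0015,-0.001,0.048],"spin":-0.5,"grip":0.0},{"offset":[0.0015,-0.001,0.048],"spin":-0.5,"grip":0.0},{"offset":[0.0015,-0.001,0.038],"spin":-0.5,"grip":0.0},{"offset":[0.0015,-0.001,0.0],"spin":-0.5,"grip":0.0},{"offset":[0.0015,-0.001,-0.05],"spin":-0.5,"grip":0.0},{"offset":[0.0015,-0.001,-0.09],"spin":-0.5,"grip":0.0},{"offset":[0.0015,-0.001,-0.09],"spin":-0.5,"grip":0.0}]'
python3 - <<'E'
from h import *
p=shot('wrist','wrist3.png')
print(pose()[0],pose()[2]['opening'])
# place target: grip at box (-.041,.052)
v=(.4712,.1492,.1759); c,s=np.cos(v[2]),np.sin(v[2])
b=(-.041,.054); X=(v[0]+c*b[0]-s*b[1],v[1]+s*b[0]+c*b[1]); print(X)
go((*X,.17),190.1,True)
E
```

```text
time_s: 6.6
eef_pos: [0.4487, 0.4279, 0.3191]
eef_rot: [0.001, 0.588, 0.809, 0.003]
wrist_force: [0.1, 1.1, -1.6]
opening: 0.138
[0.44788401 0.42740209 0.31638273] 0.14035302934657648
(np.float64(0.4213829595200513), np.float64(0.19519198275590155))
from [0.4479 0.4274 0.3164] yaw 107.9 -> offset [-0.2128, -0.0967, -0.0087] spin -82.2 rows 8 t 6.65
```

View pics/wrist3.png

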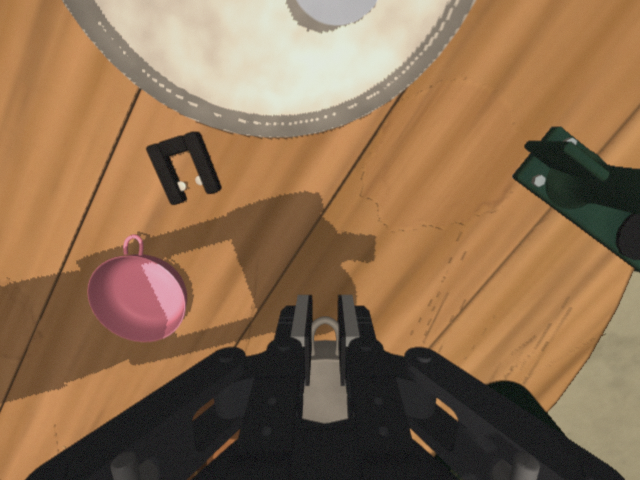

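```bash
python3 -m handwheel '[{"offset":[-0.213,-0.097,-0.009],"spin":-82,"grip":0.0},{"offset":[-0.213,-0.097,-0.009],"spin":-82,"grip":0.0},{"offset":[-0.213,-0.097,-0.009],"spin":-82,"grip":0.0},{"offset":[-0.213,-0.097,-0.009],"spin":-82,"grip":0.0},{"offset":[-0.213,-0.097,-0.009],"spin":-82,"grip":0.0},{"offset":[-0.213,-0.097,-0.009],"spin":-82,"grip":0.0},{"offset":[-0.213,-0.097,-0.009],"spin":-82,"grip":0.0},{"offset":[-0.213,-0.097,-0.009],"spin":-82,"grip":0.0},{"offset":[-0.213,-0.097,-0.009],"spin":-82,"grip":0.0},{"offset":[-0.213,-0.097,-0.009],"spin":-82,"grip":0.0}]'
python3 - <<'E'
from h import *
import pickle
P={}
P['wrist']=shot('wrist','wrist4.png');P['top']=shot('top','top4.png')
pickle.dump(P,open('p4.pkl','wb'))
print(pose()[0],pose()[2]['opening'])
for n in ['box_floor','lip','ledge','cup']: print(n,[(np.round(d['uv'],1).tolist(),round(d['confidence'],2)) for d in landmark_of(P['wrist'],n)][:4])
b=P['top']['color'][180:310,190:330,::-1]; b=cv2.resize(b,None,fx=5,fy=4.5,interpolation=cv2.INTER_CUBIC); cv2.imwrite('pics/z4.png',b)
E
```

```text
time_s: 7.9
eef_pos: [0.4206, 0.1947, 0.3227]
eef_rot: [-0.001, -0.085, 0.996, -0.0]
wrist_force: [-0.2, -0.3, -1.1]
opening: 0.138
[0.42081912 0.19476568 0.32318942] 0.1425769553143291
box_floor []
lip [([266.1, 357.5], 0.87)]
ledge [([367.5, 227.0], 0.74), ([264.0, 359.4], 0.16)]
cup [([513.8, 127.0], 0.9), ([207.5, 280.5], 0.75), ([321.8, 376.8], 0.7)]
```

View pics/wrist4.png

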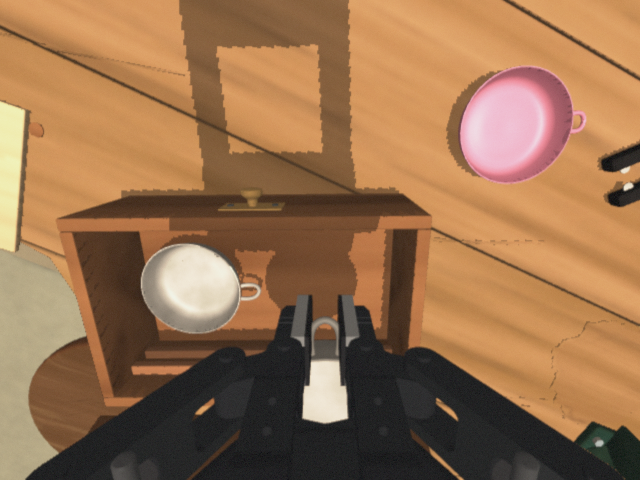

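View pics/z4.png

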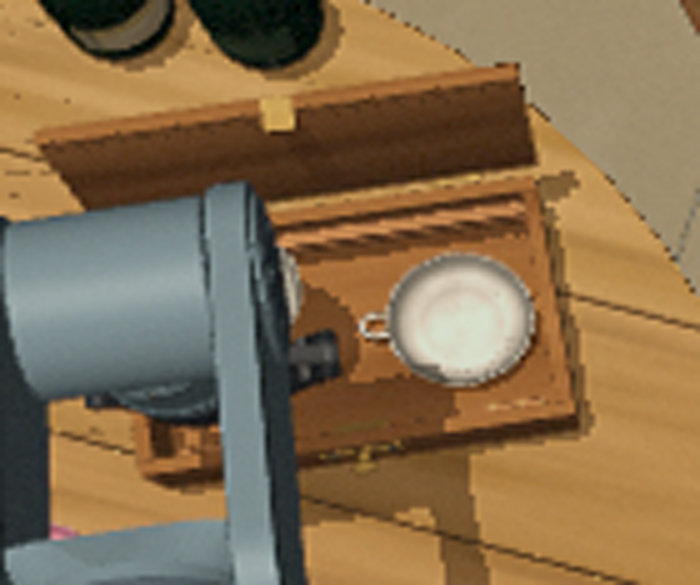

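```bash
python3 - <<'E'
from h import *
a=cv2.imread('pics/wrist4.png')[185:415,40:450]; a=cv2.resize(a,(800,450),interpolation=cv2.INTER_CUBIC); cv2.imwrite('pics/z5.png',a)
E
```

```text
(no output)
```

View pics/z5.png

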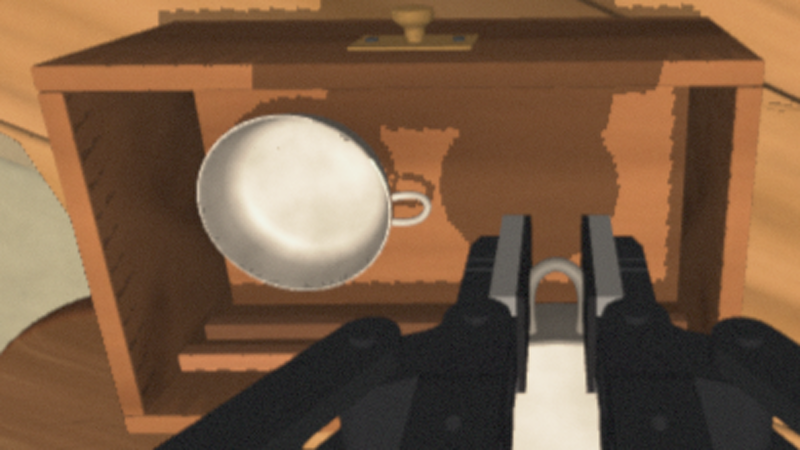

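```bash
cat > fit2.py <<'E'
from h import *
import pickle
from scipy.optimize import least_squares
P=pickle.load(open('p4.pkl','rb')); t=pickle.load(open('p1.pkl','rb'))['top']; w1=pickle.load(open('p1.pkl','rb'))['wrist']; w=P['wrist']
Z=lambda x,y:(190+x/5,180+y/4.5)
V=lambda x,y:(40+x/1.951,185+y/1.9565)
W=lambda x,y:(230+x/3.4,230+y/3)
ob=[(t,Z(108,240),(.075,.121,.085)),(t,Z(540,178),(.075,-.121,.085)),(t,Z(575,405),(-.077,-.121,.085)),(t,Z(140,468),(-.077,.121,.085)),
(w1,W(85,112),(-.077,.121,.085)),(w1,W(617,160),(.075,.121,.085)),
(w,V(65,92),(-.067,-.111,.085)),(w,V(739,86),(-.067,.111,.085)),(w,V(35,66),(-.077,-.121,.085)),(w,V(763,60),(-.077,.121,.085)),(w,V(127,432),(.075,-.121,.085)),(w,V(143,412),(.065,-.111,.085))]
def T(v,b):
    c,s=np.cos(v[2]),np.sin(v[2]); return np.array([v[0]+c*b[0]-s*b[1],v[1]+s*b[0]+c*b[1],v[3]+b[2]])
def f(v): return np.array([(proj(p,T(v,b))-uv)*(1 if p is t else 1) for p,uv,b in ob]).ravel()
r=least_squares(f,[.472,.145,.155,0],loss='soft_l1')
print(np.round(r.x,4),np.degrees(r.x[2])); print(np.round(f(r.x).reshape(-1,2),1).tolist())
r3=least_squares(lambda v:f(list(v)+[0]),[.472,.145,.155],loss='soft_l1'); print('z0',np.round(r3.x,4),np.degrees(r3.x[2]))
print(np.round(f(list(r3.x)+[0]).reshape(-1,2),1).tolist())
n=ob;ob=[o for o in ob if o[0] is w]
r4=least_squares(lambda v:f(list(v)+[0]),[.472,.145,.155]); print('wrist only',np.round(r4.x,4),np.degrees(r4.x[2]))
print(np.round(f(list(r4.x)+[0]).reshape(-1,2),1).tolist())
v=r4.x
def inv(X):
    c,s=np.cos(v[2]),np.sin(v[2]); d=np.array(X)[:2]-v[:2]; return np.array([c*d[0]+s*d[1],-s*d[0]+c*d[1],X[2]])
print('cupb',inv(onz(w,V(294,202),.033)),'ring',inv(onz(w,V(431,208),.028)))
print('grip at',inv(pose()[0]))
E
python3 fit2.py
```

```text
[ 0.4731  0.1512  0.1771 -0.0038] 10.144745341469537
[[-1.3, -2.1], [-1.2, -1.7], [0.1, 1.6], [-1.0, 1.5], [-0.2, -2.1], [2.9, -0.2], [0.3, 0.2], [-4.6, 1.0], [-3.6, -1.4], [-0.1, -0.9], [-0.3, 0.2], [1.6, 0.0]]
z0 [0.4719 0.1527 0.1758] 10.072138303671299
[[-2.1, -1.9], [-1.8, -1.5], [-0.6, 2.0], [-1.8, 1.8], [-1.8, -2.5], [3.4, -0.1], [-1.6, 0.1], [-0.3, 1.3], [-5.9, -1.8], [4.6, -0.8], [-1.7, 2.7], [0.4, 2.5]]
wrist only [0.4718 0.1532 0.1755] 10.057285908551396
[[-0.8, 0.0], [0.5, 1.3], [-5.1, -1.8], [5.4, -0.8], [-1.1, 2.7], [1.0, 2.5]]
cupb [-0.0020774  -0.06351141  0.033     ] ring [ 0.00357571 -0.00518633  0.028     ]
grip at [-0.04267909  0.04987811  0.32365634]
```

```bash
python3 -m handwheel '[{"offset":[-0.002,0.002,0.05],"spin":0,"grip":0.0},{"offset":[-0.002,0.002,0.1],"spin":0,"grip":0.0},{"offset":[-0.002,0.002,0.125],"spin":0,"grip":0.0},{"offset":[-0.002,0.002,0.133],"spin":0,"grip":0.0},{"offset":[-0.002,0.002,0.137],"spin":0,"grip":0.0},{"offset":[-0.002,0.002,0.137],"spin":0,"grip":0.0}]'
```

```text
time_s: 8.95
eef_pos: [0.4233, 0.1973, 0.1877]
eef_rot: [0.001, -0.087, 0.996, 0.0]
wrist_force: [-0.6, 0.0, -0.9]
opening: 0.137
```

```bash
python3 -m handwheel '[{"offset":[0,0,0.0015],"spin":0,"grip":0.0},{"offset":[0,0,0.0015],"spin":0,"grip":0.0},{"offset":[0,0,0.0015],"spin":0,"grip":0.2},{"offset":[0,0,0.0015],"spin":0,"grip":0.38},{"offset":[0,0,0.0015],"spin":0,"grip":0.38},{"offset":[0,0,-0.04],"spin":0,"grip":0.38},{"offset":[0,0,-0.1],"spin":0,"grip":0.38},{"offset":[0.02,0,-0.16],"spin":0,"grip":0.38},{"offset":[0.02,0,-0.2],"spin":0,"grip":0.38}]'
python3 - <<'E'
from h import *
import pickle
p=shot('wrist','wrist5.png'); pickle.dump(p,open('p5.pkl','wb')); print(pose()[0])
E
```

```text
time_s: 10.07
eef_pos: [0.4022, 0.1937, 0.3894]
eef_rot: [0.001, -0.087, 0.996, 0.0]
wrist_force: [0.7, 0.1, -0.5]
opening: 0.38
[0.4039753  0.19407801 0.39446283]
```

View pics/wrist5.png

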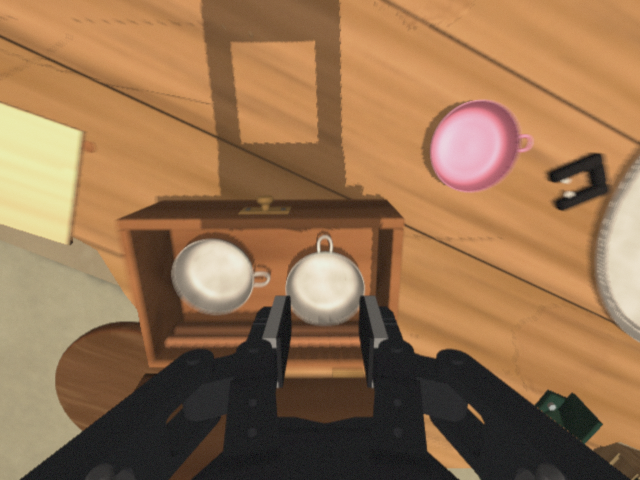

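```bash
python3 -c "
from h import *
go((.40,-.16,.36),171)"
```

```text
from [0.404  0.1941 0.3945] yaw -170.0 -> offset [0.0655, -0.3481, 0.0337] spin 19.0 rows 6 t 10.12
```

```bash
python3 -m handwheel '[{"offset":[0.066,-0.348,0.034],"spin":19,"grip":0.5},{"offset":[0.066,-0.348,0.034],"spin":19,"grip":0.5},{"offset":[0.066,-0.348,0.034],"spin":19,"grip":0.5},{"offset":[0.066,-0.348,0.034],"spin":19,"grip":0.5},{"offset":[0.066,-0.348,0.034],"spin":19,"grip":0.5},{"offset":[0.066,-0.348,0.034],"spin":19,"grip":0.5},{"offset":[0.066,-0.348,0.034],"spin":19,"grip":0.5}]'
python3 - <<'E'
from h import *
import pickle
p=shot('wrist','wrist6.png'); pickle.dump(p,open('p6.pkl','wb')); print(pose()[0])
for n in ['divider','divider_grip','corkscrew','candle']: print(n,[(np.round(d['uv'],1).tolist(),round(d['confidence'],2)) for d in landmark_of(p,n)][:4])
E
```

```text
time_s: 11.0
eef_pos: [0.3977, -0.1631, 0.3522]
eef_rot: [-0.0, 0.081, 0.997, -0.0]
wrist_force: [-0.2, 0.5, -0.5]
opening: 0.5
[ 0.39770754 -0.1615215   0.35217108]
divider [([316.4, 232.1], 0.71)]
divider_grip [([316.5, 237.2], 0.75)]
corkscrew [([118.5, 297.5], 0.94)]
candle [([57.9, 381.4], 0.56)]
```

View pics/wrist6.png

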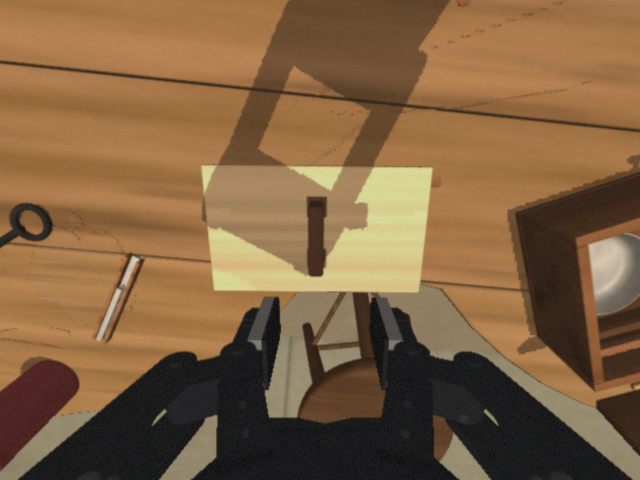

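```bash
python3 - <<'E'
from h import *
import pickle
p=pickle.load(open('p6.pkl','rb')); t=pickle.load(open('p1.pkl','rb'))['top']; 
a=p['color'][150:310,180:460,::-1]; a=cv2.resize(a,(798,456),interpolation=cv2.INTER_CUBIC); cv2.imwrite('pics/z6.png',a)
a=t['color'][235:325,320:480,::-1]; a=cv2.resize(a,(800,450),interpolation=cv2.INTER_CUBIC); cv2.imwrite('pics/z7.png',a)
E
```

```text
(no output)
```

View pics/z6.png

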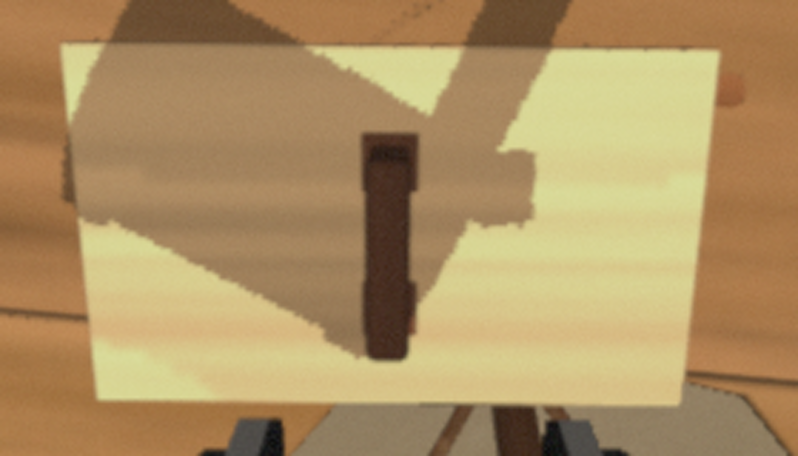

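View pics/z7.png

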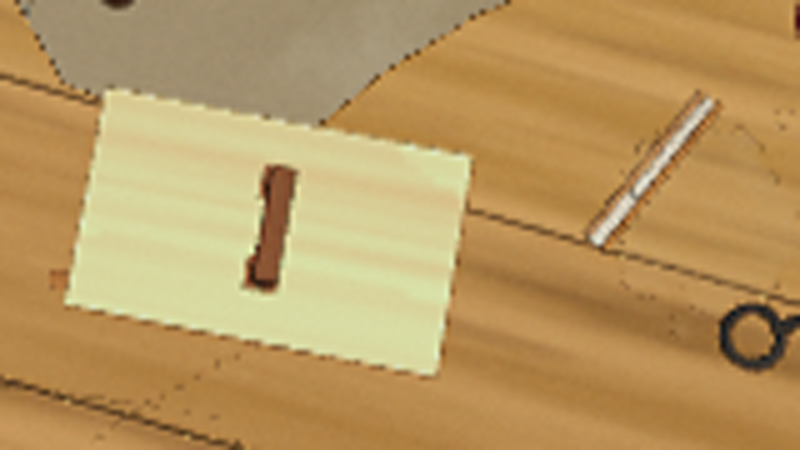

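```bash
python3 - <<'E'
from h import *
import pickle
p=pickle.load(open('p6.pkl','rb')); t=pickle.load(open('p1.pkl','rb'))['top']; 
A=lambda x,y:(180+x/2.85,150+y/2.85); B=lambda x,y:(320+x/5,235+y/5)
cw=[A(62,43),A(720,49),A(683,406),A(97,400)]   # near -y ; near +y ; far +y ; far -y
ct=[B(435,376),B(65,304),B(105,91),B(470,156)]
C=[]
for a,b in zip(cw,ct): print('tri',np.round(tri((p,a),(t,b))[0],4),'onz w',np.round(onz(p,a,.006),4),'t',np.round(onz(t,b,.006),4)); C.append(onz(p,a,.006)[:2])
C=np.array(C); print('centre',C.mean(0),'sizes',np.linalg.norm(C-np.roll(C,-1,0),axis=1))
d=C[2]-C[1]+C[3]-C[0]; print('yaw',np.degrees(np.arctan2(d[1],d[0]))); d=C[1]-C[0]+C[2]-C[3]; print('yaw',np.degrees(np.arctan2(-d[0],d[1])))
# rail top ends
print('rail wrist far',onz(p,A(387,358),.04),'near',onz(p,A(389,150),.04),'tri far',tri((p,A(387,340)),(t,B(281,168))))
print('cork w', onz(p,(134,256),.014),onz(p,(101,340),.014), 'c', onz(p,(118,298),.014),'t',onz(t,(448.4+2,270),.014))
print('tri cork ends',tri((p,(136,256)),(t,B(590,240))),tri((p,(102,340)),(t,B(710,98))))
print('candle',onz(p,(57,381),.114), onz(t,(488,240),0))
E
```

```text
tri [ 0.3255 -0.2714 -0.0108] onz w [ 0.3251 -0.2652  0.006 ] t [ 0.3243 -0.2689  0.006 ]
tri [ 0.3598 -0.0596  0.0168] onz w [ 0.3614 -0.0564  0.006 ] t [ 0.3606 -0.0597  0.006 ]
tri [ 0.4814 -0.0802  0.0167] onz w [ 0.487  -0.0776  0.006 ] t [ 0.4832 -0.0807  0.006 ]
tri [ 0.4507 -0.2898  0.0029] onz w [ 0.45   -0.2878  0.006 ] t [ 0.4497 -0.2899  0.006 ]
centre [ 0.40588569 -0.17176019] sizes [0.21192796 0.12736921 0.2133871  0.12682579]
yaw -9.906134738998503
yaw -9.929894062703037
rail wrist far [ 0.43617312 -0.1774829   0.04      ] near [ 0.37001143 -0.16542243  0.04      ] tri far (array([ 0.43907394, -0.17969816,  0.01783001]), np.float64(0.0011532079690771038))
cork w [ 0.39799569 -0.35144525  0.014     ] [ 0.48360278 -0.41852573  0.014     ] c [ 0.43899607 -0.38300552  0.014     ] t [ 0.43971882 -0.39177846  0.014     ]
tri cork ends (array([ 0.40300517, -0.35916885, -0.00112242]), np.float64(0.0006656379303501785)) (array([ 0.48779114, -0.42729516,  0.00381988]), np.float64(0.0018109543717127047))
candle [ 0.45776392 -0.37679765  0.114     ] [ 0.5310445  -0.50528218  0.        ]
```

```bash
python3 - <<'E'
from h import *
a=cv2.imread('pics/wrist5.png')[190:390,105:415]; a=cv2.resize(a,(800,516),interpolation=cv2.INTER_CUBIC); cv2.imwrite('pics/z8.png',a)
go((.3853,-.1688,.034),170.1,True)
E
```

```text
from [ 0.3981 -0.1594  0.3526] yaw 171.0 -> offset [0.0111, -0.0113, 0.1639] spin 0.9 rows 3 t 11.25
```

View pics/z8.png

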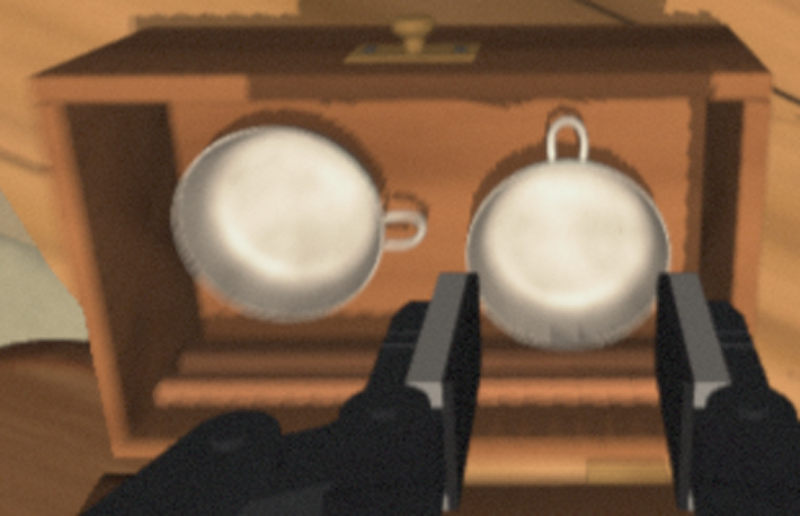

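```bash
cat > fit3.py <<'E'
from h import *
import pickle
from scipy.optimize import least_squares
w4=pickle.load(open('p4.pkl','rb'))['wrist']; t=pickle.load(open('p1.pkl','rb'))['top']; w1=pickle.load(open('p1.pkl','rb'))['wrist']; w=pickle.load(open('p5.pkl','rb'))
V=lambda x,y:(40+x/1.951,185+y/1.9565); U=lambda x,y:(105+x/2.581,190+y/2.58); Z=lambda x,y:(190+x/5,180+y/4.5)
O=.117
def mk(k): 
    top=[(t,Z(108,240),(.075,O,.085)),(t,Z(540,178),(.075,-O,.085)),(t,Z(575,405),(-.077,-O,.085)),(t,Z(140,468),(-.077,O,.085))]
    a=[(w4,V(65,92),(-.067,-.111,.085)),(w4,V(739,86),(-.067,.111,.085)),(w4,V(143,412),(.065,-.111,.085)),(w4,V(35,66),(-.077,-O,.085)),(w4,V(763,60),(-.077,O,.085))]
    b=[(w,U(65,100),(-.067,-.111,.085)),(w,U(743,100),(-.067,.111,.085)),(w,U(128,437),(.065,-.111,.085)),(w,U(32,76),(-.077,-O,.085)),(w,U(772,70),(-.077,O,.085))]
    return {'top':top,'a':a,'b':b,'all':top+a+b}[k]
def T(v,b):
    c,s=np.cos(v[2]),np.sin(v[2]); return np.array([v[0]+c*b[0]-s*b[1],v[1]+s*b[0]+c*b[1],b[2]])
for k in ['top','a','b','all']:
    ob=mk(k); f=lambda v:np.array([(proj(p,T(v,b))-uv) for p,uv,b in ob]).ravel()
    r=least_squares(f,[.472,.145,.155]); print(k,np.round(r.x,4),round(np.degrees(r.x[2]),2),np.round(f(r.x).reshape(-1,2),1).tolist())
E
python3 fit3.py
```

```text
top [0.4721 0.1484 0.1784] 10.22 [[0.8, -2.1], [-1.7, -1.5], [-0.4, 2.0], [1.3, 1.6]]
a [0.4717 0.153  0.1754] 10.05 [[-1.0, -0.1], [0.3, 1.2], [0.8, 2.3], [1.1, -2.0], [-1.1, -0.8]]
b [0.4724 0.1524 0.1748] 10.01 [[-0.2, 0.3], [-0.1, 0.0], [0.7, 0.7], [3.1, -1.9], [-3.4, 0.1]]
all [0.472  0.1527 0.175 ] 10.03 [[-0.7, -2.2], [-3.2, -1.3], [-2.0, 2.2], [-0.4, 1.5], [-1.5, 0.1], [-0.3, 1.6], [0.3, 2.5], [0.5, -1.8], [-1.7, -0.5], [0.1, -0.0], [0.3, -0.5], [1.1, 0.4], [3.5, -2.3], [-3.0, -0.4]]
```

```bash
python3 -m handwheel '[{"offset":[0.011,-0.011,0.06],"spin":1,"grip":0.5},{"offset":[0.011,-0.011,0.11],"spin":1,"grip":0.5},{"offset":[0.011,-0.011,0.15],"spin":1,"grip":0.5},{"offset":[0.011,-0.011,0.164],"spin":1,"grip":0.5},{"offset":[0.011,-0.011,0.164],"spin":1,"grip":0.5},{"offset":[0.011,-0.011,0.164],"spin":1,"grip":0.0},{"offset":[0.011,-0.011,0.164],"spin":1,"grip":0.0},{"offset":[0.011,-0.011,0.164],"spin":1,"grip":0.0},{"offset":[0.011,-0.011,0.164],"spin":1,"grip":0.0},{"offset":[0.011,-0.011,0.164],"spin":1,"grip":0.0}]'; python3 -c "
from h import *
p=shot('wrist','wrist7.png');print(pose()[0])"
```

```text
time_s: 12.5
eef_pos: [0.3863, -0.1702, 0.1904]
eef_rot: [0.002, 0.088, 0.996, -0.001]
wrist_force: [-0.1, 1.4, 6.5]
opening: 0.153
[ 0.38631956 -0.17022382  0.19043601]
```

View pics/wrist7.png

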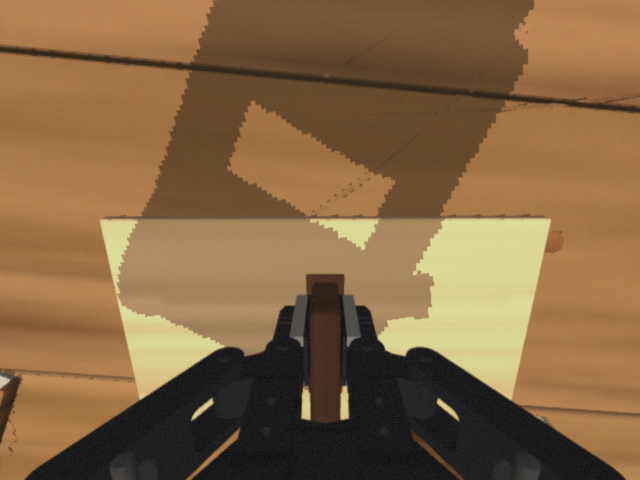

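```bash
python3 - <<'E'
from h import *
import types
p,M,o=pose()
pk=cams.camera  # use saved pose, no new picture
import pickle
w=pickle.load(open('p6.pkl','rb'))
T=np.eye(4);T[:3,:3]=M;T[:3,3]=p
q={'camera_matrix':w['camera_matrix'],'c2w':T@np.array(w['tool_from_camera'])}
for uv in [(101,219),(550,218),(137,390),(517,390)]:
    X=onz(q,uv,.006); print(uv,X, M.T@(X-p))
E
```

```text
(101, 219) [ 0.32470454 -0.26601599  0.006     ] [ 0.04452813 -0.10479451  0.18445744]
(550, 218) [ 0.36093167 -0.0588617   0.006     ] [0.04504171 0.10550275 0.18412801]
(137, 390) [ 0.42214854 -0.28419091  0.006     ] [-0.05459197 -0.10566892  0.18477731]
(517, 390) [ 0.45933701 -0.07348388  0.006     ] [-0.05440439  0.10829437  0.1844432 ]
```

```bash
python3 -c "
from h import *
go((.4454,.1473,.31),190.0)
go((.3863,-.1702,.31),170)"
```

```text
from [ 0.3863 -0.1702  0.1904] yaw 169.9 -> offset [-0.0031, 0.3228, -0.1201] spin -20.1 rows 6 t 12.55
from [ 0.3863 -0.1702  0.1904] yaw 169.9 -> offset [-0.0004, -0.0002, -0.1196] spin -0.1 rows 2 t 12.55
```

```bash
python3 -m handwheel '[{"offset":[0,0,-0.04],"spin":0,"grip":0.0},{"offset":[0,0,-0.09],"spin":0,"grip":0.0},{"offset":[0,0,-0.12],"spin":0,"grip":0.0},{"offset":[-0.003,0.05,-0.13],"spin":-4,"grip":0.0},{"offset":[-0.003,0.11,-0.13],"spin":-12,"grip":0.0},{"offset":[-0.003,0.17,-0.13],"spin":-20,"grip":0.0},{"offset":[-0.003,0.23,-0.13],"spin":-20,"grip":0.0},{"offset":[-0.003,0.28,-0.13],"spin":-20,"grip":0.0},{"offset":[-0.003,0.323,-0.13],"spin":-20,"grip":0.0},{"offset":[-0.003,0.323,-0.12],"spin":-20,"grip":0.0},{"offset":[-0.003,0.323,-0.12],"spin":-20,"grip":0.0}]'; python3 -c "
from h import *
import pickle
p=shot('wrist','wrist8.png');pickle.dump(p,open('p8.pkl','wb'));p=shot('scene','scene8.png');print(pose()[0]);go((.4454,.1473,.31),190.0)"
```

```text
time_s: 13.92
eef_pos: [0.4441, 0.1476, 0.308]
eef_rot: [-0.001, -0.087, 0.996, -0.0]
wrist_force: [-0.9, 0.7, -1.6]
opening: 0.152
[0.4446047  0.14694922 0.30866433]
from [0.4446 0.1469 0.3087] yaw -170.1 -> offset [-0.0008, 0.0002, -0.0013] spin -0.1 rows 1 t 14.03
```

View pics/wrist8.png

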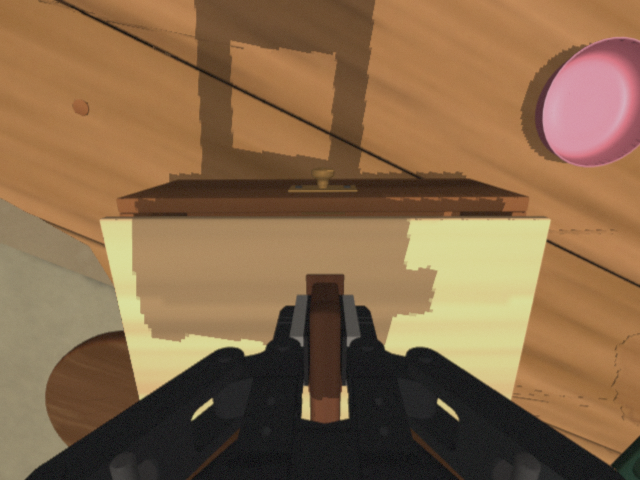

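View pics/scene8.png

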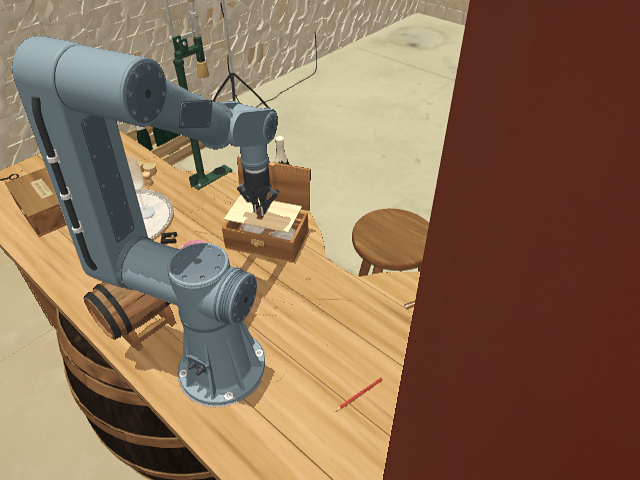

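```bash
python3 -m handwheel '[{"offset":[-0.001,0,0.02],"spin":0,"grip":0.0},{"offset":[-0.001,0,0.03],"spin":0,"grip":0.0},{"offset":[-0.003,0,0.036],"spin":0,"grip":0.0},{"offset":[-0.005,0,0.041],"spin":0,"grip":0.0},{"offset":[-0.005,0,0.041],"spin":0,"grip":0.0}]'; python3 -c "
from h import *
import pickle
p=shot('wrist','wrist9.png');pickle.dump(p,open('p9.pkl','wb'));print(pose()[0],pose()[2]['wrist_force'],pose()[2]['torque'])"
```

```text
time_s: 14.65
eef_pos: [0.4507, 0.1482, 0.2689]
eef_rot: [0.001, -0.086, 0.996, -0.0]
wrist_force: [-0.0, -1.3, 4.6]
opening: 0.154
[0.45066482 0.14824184 0.26891888] [-0.8563483  -1.61125733  5.53147109] [-0.27660065  0.34507252 -0.02262129]
```

View pics/wrist9.png

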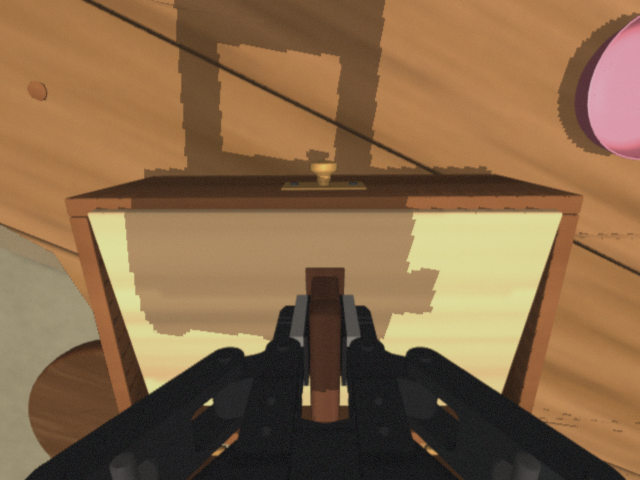

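```bash
cat >> h.py <<'E'
BOX=(.472,.152,np.radians(10.03))
def tobox(X):
    c,s=np.cos(BOX[2]),np.sin(BOX[2]); d=np.array(X)[:2]-BOX[:2]; return np.array([c*d[0]+s*d[1],-s*d[0]+c*d[1],X[2]])
def edge(p,l,r,L=.214):
    o,d1=ray(p,l);_,d2=ray(p,r)
    # edge parallel to camera x: equal depth
    C=p['c2w']; n=-C[:3,2]; a=d1/(d1@n); b=d2/(d2@n); s=L/np.linalg.norm(a-b); return tobox(o+a*s),tobox(o+b*s)
E
python3 - <<'E'
from h import *
import pickle
for f,l,r in [('p8.pkl',(101,218),(550,217)),('p9.pkl',(88,211),(562,211))]:
    p=pickle.load(open(f,'rb')); print(np.round(edge(p,l,r),4).tolist())
a=cv2.imread('pics/wrist9.png')[180:300,60:260]; a=cv2.resize(a,(800,480),interpolation=cv2.INTER_CUBIC); cv2.imwrite('pics/z9.png',a)
print(tobox(pose()[0]))
E
```

```text
[[-0.073, -0.1055, 0.121], [-0.0732, 0.1085, 0.1209]]
[[-0.0708, -0.1063, 0.089], [-0.0703, 0.1077, 0.0889]]
[-2.16636448e-02  1.50968599e-05  2.68918877e-01]
```

View pics/z9.png

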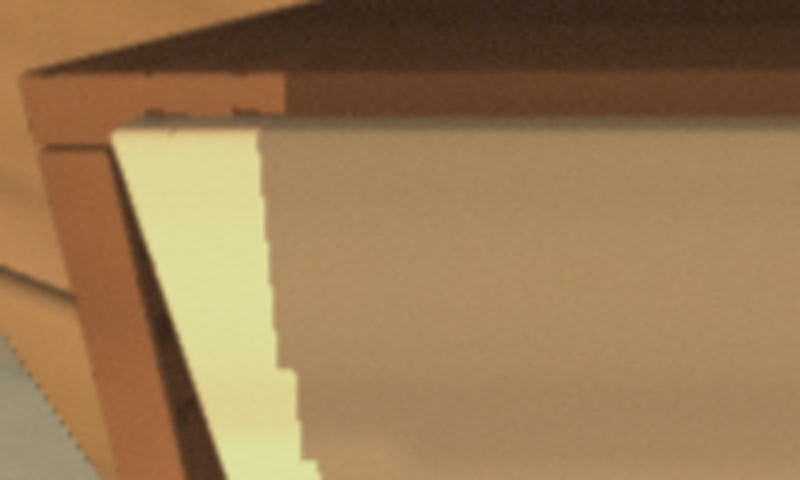

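```bash
python3 -m handwheel '[{"offset":[-0.002,0,0.005],"spin":0,"grip":0.0},{"offset":[-0.003,0,0.01],"spin":0,"grip":0.0},{"offset":[-0.005,0,0.0145],"spin":0,"grip":0.0},{"offset":[-0.005,0,0.0145],"spin":0,"grip":0.0}]'; python3 -c "
from h import *
import pickle
p=shot('wrist','wrist10.png');pickle.dump(p,open('p10.pkl','wb'));print(tobox(pose()[0]),pose()[2]['wrist_force'],pose()[2]['torque'])"
```

```text
time_s: 15.2
eef_pos: [0.4568, 0.1493, 0.2554]
eef_rot: [0.003, -0.086, 0.996, -0.0]
wrist_force: [2.8, -0.5, 6.0]
opening: 0.148
[-1.54360276e-02  3.58920782e-05  2.55415388e-01] [3.08125844 0.78491099 6.19289255] [-0.02441581 -0.09099779 -0.00578335]
```

View pics/wrist10.png

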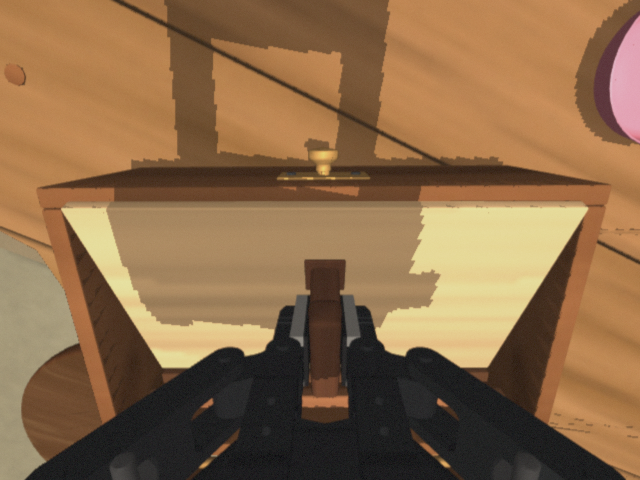

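```bash
python3 - <<'E'
from h import *
import pickle
a=cv2.imread('pics/wrist10.png')[190:400,40:260]; a=cv2.resize(a,(628,600),interpolation=cv2.INTER_CUBIC)
b=cv2.imread('pics/wrist10.png')[340:400,420:560]; cv2.imwrite('pics/z10.png',a); cv2.imwrite('pics/z11.png',cv2.resize(b,None,fx=5,fy=5,interpolation=cv2.INTER_CUBIC))
p=pickle.load(open('p10.pkl','rb')); print(np.round(edge(p,(63,207),(588,207)),4).tolist(),np.round(edge(p,(161,368),(491,368)),4).tolist())
E
```

```text
[[-0.0687, -0.1061, 0.0892], [-0.0682, 0.1079, 0.0891]] [[0.0475, -0.1058, 0.0435], [0.0481, 0.1082, 0.0434]]
```

View pics/z10.png

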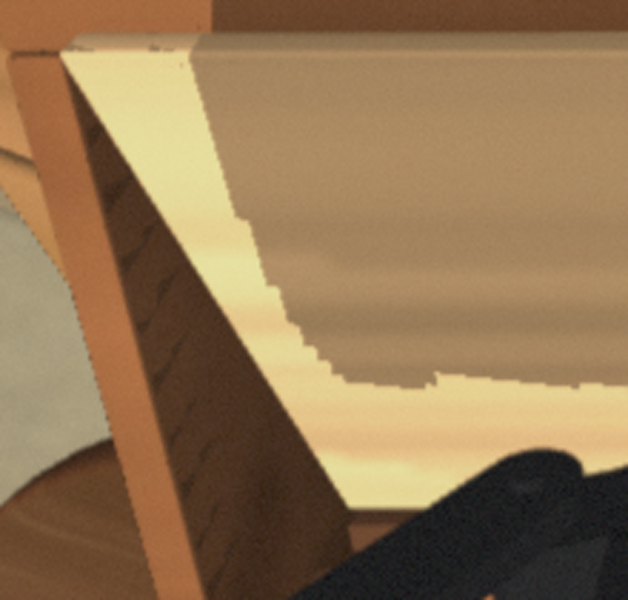

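View pics/z11.png

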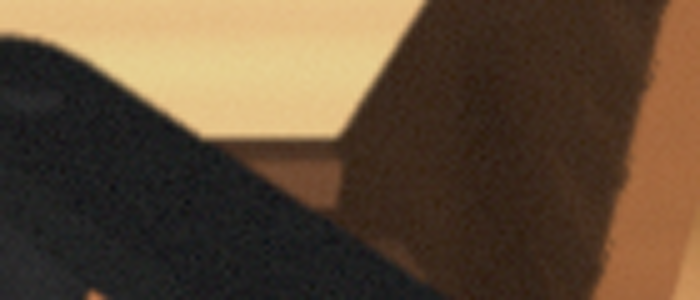

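```bash
python3 -m handwheel '[{"offset":[0,0,-0.0028],"spin":0,"grip":0.0},{"offset":[-0.004,0,-0.0028],"spin":0,"grip":0.0},{"offset":[-0.008,0,-0.0028],"spin":0,"grip":0.0},{"offset":[-0.012,0,-0.0028],"spin":0,"grip":0.0},{"offset":[-0.015,0,-0.0028],"spin":0,"grip":0.0},{"offset":[-0.015,0,-0.0028],"spin":0,"grip":0.0}]'; python3 -c "
from h import *
import pickle
p=shot('wrist','wrist11.png');pickle.dump(p,open('p11.pkl','wb'));print(tobox(pose()[0]),pose()[2]['wrist_force'],pose()[2]['torque'])"
```

```text
time_s: 16.0
eef_pos: [0.468, 0.1519, 0.2557]
eef_rot: [-0.003, -0.087, 0.996, -0.001]
wrist_force: [-12.3, -4.2, 10.3]
opening: 0.152
[-0.00396109  0.00059445  0.25565464] [-11.20773541  -4.01777116  10.56023875] [-0.70073716  1.69429009  0.11115811]
```

View pics/wrist11.png

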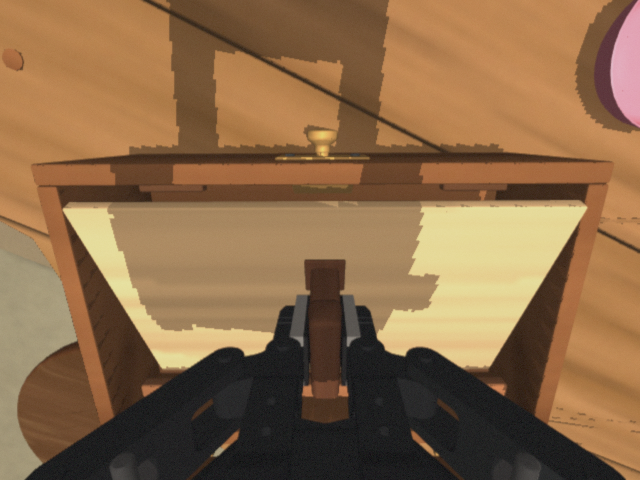

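```bash
python3 - <<'E'
from h import *
import pickle
a=cv2.imread('pics/wrist11.png')[340:410,130:270]; b=cv2.imread('pics/wrist11.png')[340:410,390:530]; cv2.imwrite('pics/z12.png',cv2.resize(cv2.vconcat([a,b]),None,fx=4.2,fy=4.2,interpolation=cv2.INTER_CUBIC))
p=pickle.load(open('p11.pkl','rb')); print(np.round(edge(p,(66,205),(588,205)),4).tolist(),np.round(edge(p,(161,367),(490,367)),4).tolist())
for X in [(.056,-.1,.052),(.056,-.1,.060),(.065,-.1,.06),(.057,-.1,.038),(.056,.1,.052),(.056,.1,.060),(.065,.1,.06),(.065,.1,.085)]:
    c,s=np.cos(BOX[2]),np.sin(BOX[2]); Xw=(BOX[0]+c*X[0]-s*X[1],BOX[1]+s*X[0]+c*X[1],X[2]); print(X,np.round(proj(p,Xw),1))
E
```

```text
[[-0.0598, -0.105, 0.0891], [-0.0597, 0.109, 0.0891]] [[0.0563, -0.1055, 0.0422], [0.0564, 0.1085, 0.0421]]
(0.056, -0.1, 0.052) [162.5 377. ]
(0.056, -0.1, 0.06) [156.3 386.1]
(0.065, -0.1, 0.06) [158.6 398.2]
(0.057, -0.1, 0.038) [172.4 363.8]
(0.056, 0.1, 0.052) [483.9 376.8]
(0.056, 0.1, 0.06) [489.9 386. ]
(0.065, 0.1, 0.06) [487.6 398.1]
(0.065, 0.1, 0.085) [509.1 432.8]
```

View pics/z12.png

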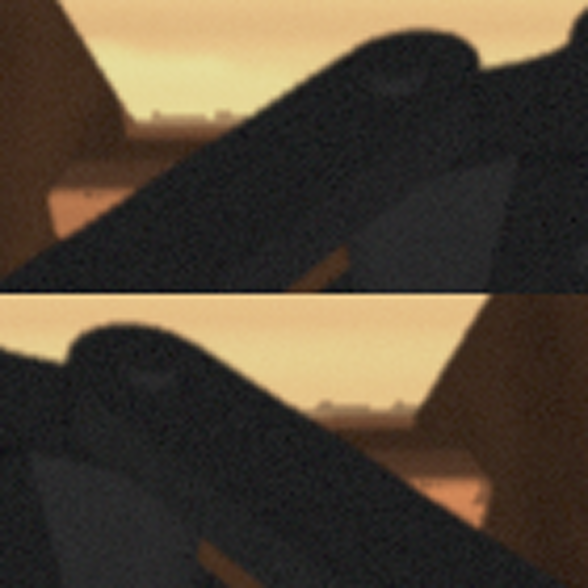

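```bash
python3 -m handwheel '[{"offset":[0.006,0,0],"spin":0,"grip":0.0},{"offset":[0.006,0,-0.0025],"spin":0,"grip":0.0},{"offset":[0.006,0,-0.0025],"spin":0,"grip":0.0}]'; python3 -c "
from h import *
import pickle
p=shot('wrist','wrist12.png');pickle.dump(p,open('p12.pkl','wb'));print(tobox(pose()[0]),pose()[2]['wrist_force'],pose()[2]['torque'])"
```

```text
time_s: 16.42
eef_pos: [0.4638, 0.1512, 0.2588]
eef_rot: [0.001, -0.087, 0.996, 0.0]
wrist_force: [0.4, 0.3, -1.1]
opening: 0.15
[-0.0081895   0.00064012  0.25871349] [ 0.2437342   0.00559969 -1.16857268] [-0.00892337 -0.00239437  0.07266925]
```

View pics/wrist12.png

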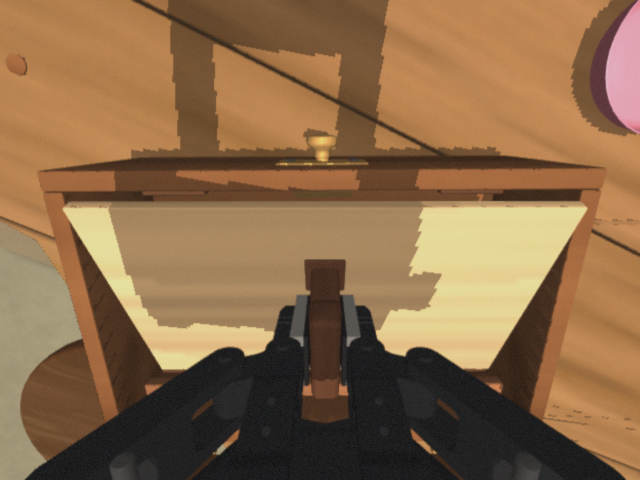

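```bash
python3 -m handwheel '[{"offset":[-0.004,0,0],"spin":0,"grip":0.0},{"offset":[-0.008,0,0],"spin":0,"grip":0.0},{"offset":[-0.011,0,0],"spin":0,"grip":0.0},{"offset":[-0.013,0,0],"spin":0,"grip":0.0},{"offset":[-0.013,0,0],"spin":0,"grip":0.0}]'; python3 -c "
from h import *
import pickle
p=shot('wrist','wrist13.png');pickle.dump(p,open('p13.pkl','wb'));print(tobox(pose()[0]),pose()[2]['wrist_force'],pose()[2]['torque'])
a=p['color'][340:410,130:270,::-1]; b=p['color'][340:410,390:530,::-1]; cv2.imwrite('pics/z13.png',cv2.resize(cv2.vconcat([a,b]),None,fx=4.2,fy=4.2,interpolation=cv2.INTER_CUBIC))
"
```

```text
time_s: 17.1
eef_pos: [0.4745, 0.1532, 0.2574]
eef_rot: [-0.004, -0.087, 0.996, -0.0]
wrist_force: [-10.8, -2.3, 4.2]
opening: 0.15
[0.00268328 0.00074044 0.25740188] [-10.77241203  -2.66289147   3.57797125] [-0.44235941  1.80105676  0.08460055]
```

View pics/wrist13.png

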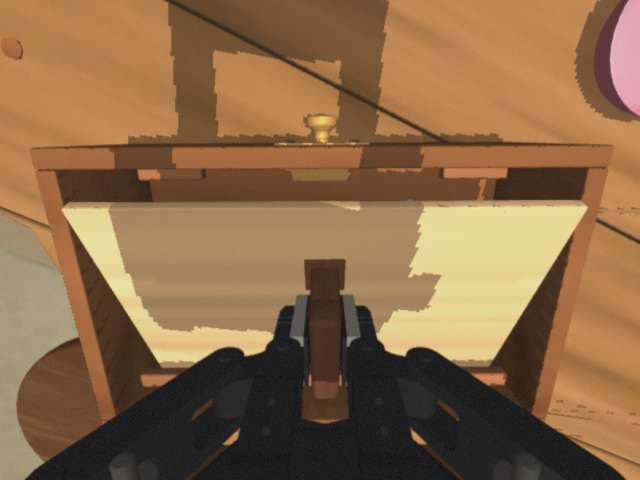

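View pics/z13.png

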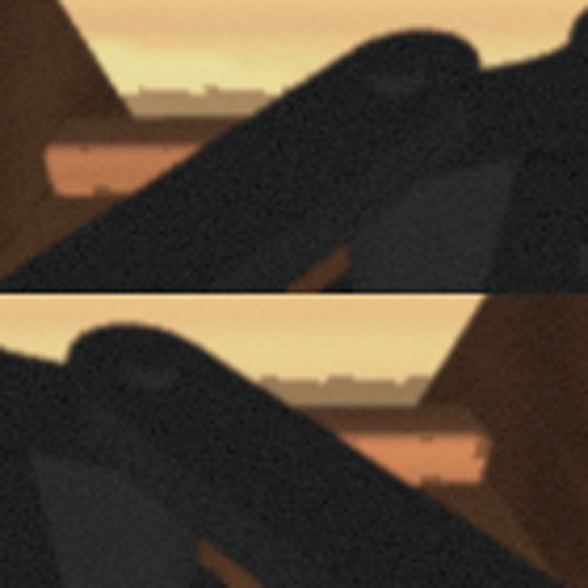

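```bash
python3 -m handwheel '[{"offset":[0.003,0,0.004],"spin":0,"grip":0.0},{"offset":[0.006,0,0.008],"spin":0,"grip":0.0},{"offset":[0.009,0,0.012],"spin":0,"grip":0.0},{"offset":[0.0115,0,0.016],"spin":0,"grip":0.0},{"offset":[0.0115,0,0.016],"spin":0,"grip":0.0}]'; python3 -c "
from h import *
import pickle
p=shot('wrist','wrist14.png');pickle.dump(p,open('p14.pkl','wb'));print(tobox(pose()[0]),pose()[2]['wrist_force'],pose()[2]['torque'])
"
```

```text
time_s: 17.77
eef_pos: [0.4648, 0.1515, 0.2434]
eef_rot: [-0.001, -0.087, 0.996, -0.0]
wrist_force: [-9.5, -2.0, 13.5]
opening: 0.146
[-0.00715347  0.00074488  0.243439  ] [-9.27563554 -2.13962434 11.63513865] [-0.20804737  0.8691249   0.05448452]
```

View pics/wrist14.png

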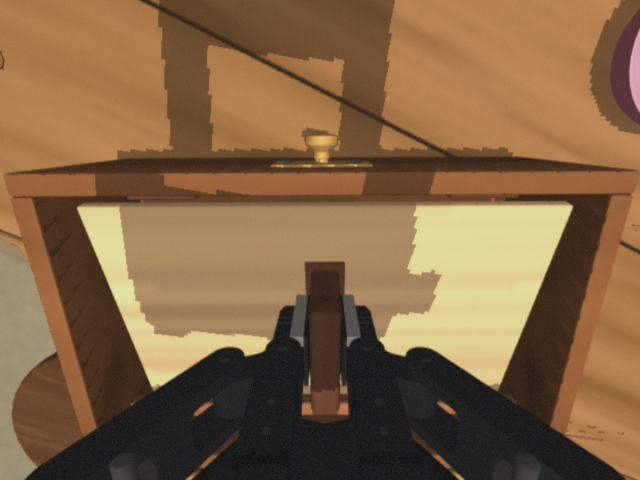

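```bash
python3 -m handwheel '[{"offset":[0.003,0,0.004],"spin":0,"grip":0.0},{"offset":[0.0055,0,0.008],"spin":0,"grip":0.0},{"offset":[0.0075,0,0.012],"spin":0,"grip":0.0},{"offset":[0.0085,0,0.015],"spin":0,"grip":0.0},{"offset":[0.0085,0,0.015],"spin":0,"grip":0.0}]'; python3 -c "
from h import *
import pickle
p=shot('wrist','wrist15.png');pickle.dump(p,open('p15.pkl','wb'));print(tobox(pose()[0]),pose()[2]['wrist_force'],pose()[2]['torque'])
p=pickle.load(open('p14.pkl','rb')); print(np.round(edge(p,(79,206),(573,206)),4).tolist())
"
```

```text
time_s: 18.45
eef_pos: [0.4579, 0.1501, 0.2291]
eef_rot: [0.002, -0.087, 0.996, -0.0]
wrist_force: [-3.5, 0.1, 9.6]
opening: 0.146
[-0.01424099  0.00062642  0.22910898] [-3.44835302 -0.65126629  9.75538342] [ 0.05298589 -0.12923982  0.15859999]
[[-0.0602, -0.1051, 0.0689], [-0.06, 0.1089, 0.0689]]
```

View pics/wrist15.png

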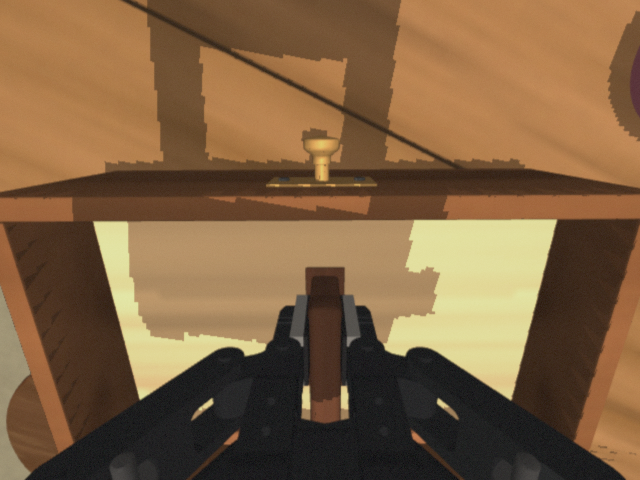

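```bash
python3 -m handwheel '[{"offset":[0.001,0,0.003],"spin":0,"grip":0.0},{"offset":[0.002,0,0.006],"spin":0,"grip":0.0},{"offset":[0.002,0,0.006],"spin":0,"grip":0.0}]'; python3 -c "
from h import *
print(tobox(pose()[0]),pose()[2]['wrist_force'],pose()[2]['torque'])
"
```

```text
time_s: 18.88
eef_pos: [0.4565, 0.1499, 0.2257]
eef_rot: [0.002, -0.087, 0.996, -0.0]
wrist_force: [-14.1, -2.0, 36.7]
opening: 0.15
[-0.01559582  0.00067247  0.22565084] [-14.14947942  -1.99563438  36.67553516] [-0.11465467  1.52441428  0.15008591]
```

```bash
python3 -c "
from h import *
import pickle
p=shot('wrist','wrist16.png');pickle.dump(p,open('p16.pkl','wb'));print(tobox(pose()[0]),pose()[2]['wrist_force'],pose()[2]['torque'])
"
```

```text
[-0.01562153  0.00066885  0.22566736] [-14.0518413   -1.45372043  36.26272399] [-0.09723178  1.49625005  0.05593382]
```

View pics/wrist16.png

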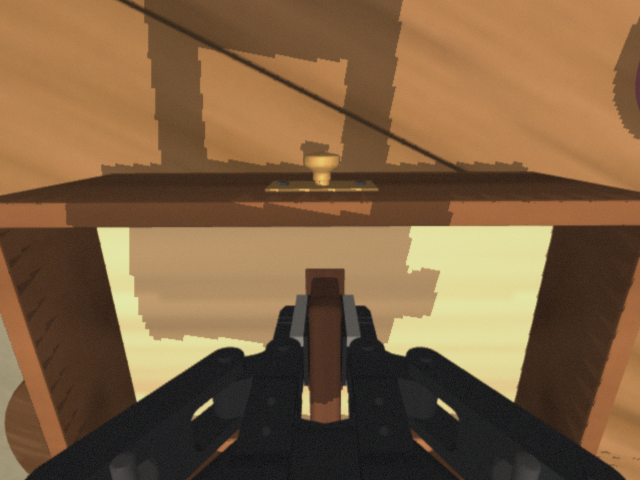

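```bash
python3 -m handwheel '[{"offset":[0,0,-0.002],"spin":0,"grip":0.0},{"offset":[0,0,-0.004],"spin":0,"grip":0.0},{"offset":[0,0,-0.008],"spin":0,"grip":0.0},{"offset":[0,0,-0.008],"spin":0,"grip":0.0}]'; python3 -c "
from h import *
print(tobox(pose()[0]),pose()[2]['wrist_force'],pose()[2]['torque'])
"
```

```text
time_s: 19.42
eef_pos: [0.4542, 0.1495, 0.2286]
eef_rot: [-0.001, -0.087, 0.996, -0.0]
wrist_force: [2.4, -0.0, -8.3]
opening: 0.153
[-0.01793225  0.00063129  0.22860167] [ 2.38734642 -0.03296923 -8.33538119] [ 0.02071959 -0.82113796  0.0186284 ]
```

```bash
python3 -m handwheel '[{"offset":[0,0,0.002],"spin":0,"grip":0.2},{"offset":[0,0,0.002],"spin":0,"grip":0.4},{"offset":[0,0,0.002],"spin":0,"grip":0.4},{"offset":[0,0,-0.05],"spin":0,"grip":0.4},{"offset":[0,0,-0.11],"spin":0,"grip":0.4},{"offset":[-0.03,0,-0.17],"spin":0,"grip":0.4},{"offset":[-0.06,0,-0.205],"spin":0,"grip":0.4},{"offset":[-0.06,0,-0.205],"spin":0,"grip":0.4}]'; python3 -c "
from h import *
import pickle
p=shot('wrist','wrist17.png');pickle.dump(p,open('p17.pkl','wb'));print(tobox(pose()[0]),pose()[2]['wrist_force'],pose()[2]['torque'])
"
```

```text
time_s: 20.42
eef_pos: [0.5159, 0.1601, 0.4388]
eef_rot: [0.004, -0.087, 0.996, -0.0]
wrist_force: [-0.4, 1.2, -0.8]
opening: 0.398
[0.043168   0.00050365 0.43595997] [-0.69021787  0.15787797 -0.49887019] [-0.01719577  0.00779373  0.0163171 ]
```

View pics/wrist17.png

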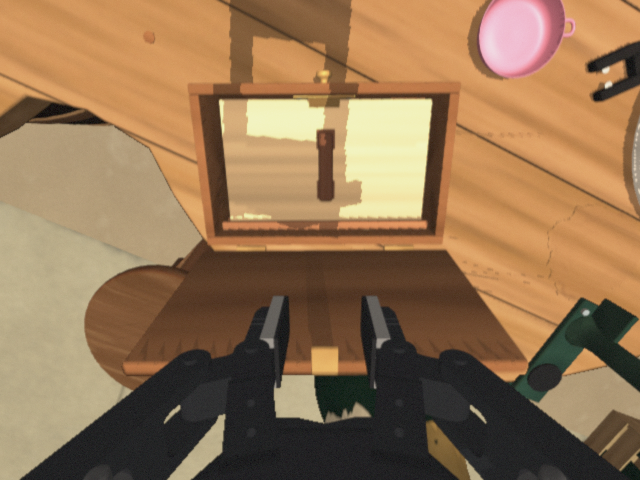

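```bash
python3 - <<'E'
from h import *
import pickle
p=pickle.load(open('p17.pkl','rb'))
a=p['color'][70:260,180:470,::-1]; cv2.imwrite('pics/z17.png',cv2.resize(a,(798,523),interpolation=cv2.INTER_CUBIC))
c,s=np.cos(BOX[2]),np.sin(BOX[2])
W=lambda X:(BOX[0]+c*X[0]-s*X[1],BOX[1]+s*X[0]+c*X[1],X[2])
for X in [(-.063,.107,.044),(-.063,-.107,.044),(.056,.107,.052),(.056,.107,.06),(-.058,.015,.05),(-.058,-.015,.05),(-.067,.015,.066),(-.067,.111,.085),(-.067,-.111,.085)]: 
    u=proj(p,W(X)); print(X,np.round(u,1),'zoom',np.round([(u[0]-180)*2.752,(u[1]-70)*2.752]))
E
```

```text
(-0.063, 0.107, 0.044) [430.9 102.9] zoom [691.  91.]
(-0.063, -0.107, 0.044) [216.7 103.4] zoom [101.  92.]
(0.056, 0.107, 0.052) [422.1 220.5] zoom [666. 414.]
(0.056, 0.107, 0.06) [424.2 222.4] zoom [672. 419.]
(-0.058, 0.015, 0.05) [339.  108.1] zoom [438. 105.]
(-0.058, -0.015, 0.05) [308.6 108.2] zoom [354. 105.]
(-0.067, 0.015, 0.066) [339.8  96.7] zoom [440.  73.]
(-0.067, 0.111, 0.085) [449.9  94.5] zoom [743.  67.]
(-0.067, -0.111, 0.085) [197.5  95. ] zoom [48. 69.]
```

View pics/z17.png

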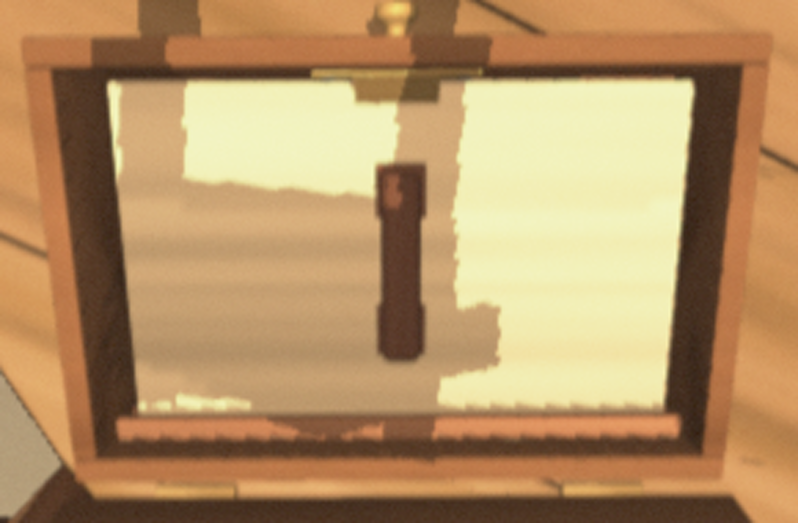

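```bash
python3 -c "
from h import *
go((.44,-.387,.35),141.8)"
```

```text
from [0.5144 0.16   0.436 ] yaw -170.1 -> offset [0.168, -0.5259, 0.0856] spin 48.1 rows 9 t 20.48
```

```bash
python3 -m handwheel '[{"offset":[0.08,-0.05,0.0],"spin":5,"grip":0.4},{"offset":[0.12,-0.11,0.0],"spin":12,"grip":0.4},{"offset":[0.168,-0.526,0.0],"spin":48,"grip":0.4},{"offset":[0.168,-0.526,0.0],"spin":48,"grip":0.4},{"offset":[0.168,-0.526,0.085],"spin":48,"grip":0.4},{"offset":[0.168,-0.526,0.085],"spin":48,"grip":0.4},{"offset":[0.168,-0.526,0.085],"spin":48,"grip":0.4},{"offset":[0.168,-0.526,0.085],"spin":48,"grip":0.4},{"offset":[0.168,-0.526,0.085],"spin":48,"grip":0.4},{"offset":[0.168,-0.526,0.085],"spin":48,"grip":0.4},{"offset":[0.168,-0.526,0.085],"spin":48,"grip":0.4}]'; python3 -c "
from h import *
import pickle
p=shot('wrist','wrist18.png');pickle.dump(p,open('p18.pkl','wb'));print(pose()[0])
print([(np.round(d['uv'],1).tolist(),round(d['confidence'],2)) for d in landmark_of(p,'corkscrew')])
"
```

```text
time_s: 21.85
eef_pos: [0.4377, -0.3877, 0.3467]
eef_rot: [-0.002, 0.327, 0.945, 0.001]
wrist_force: [0.2, -0.0, -0.3]
opening: 0.401
[ 0.43813228 -0.38660412  0.34748067]
[([319.7, 232.5], 0.86)]
```

View pics/wrist18.png

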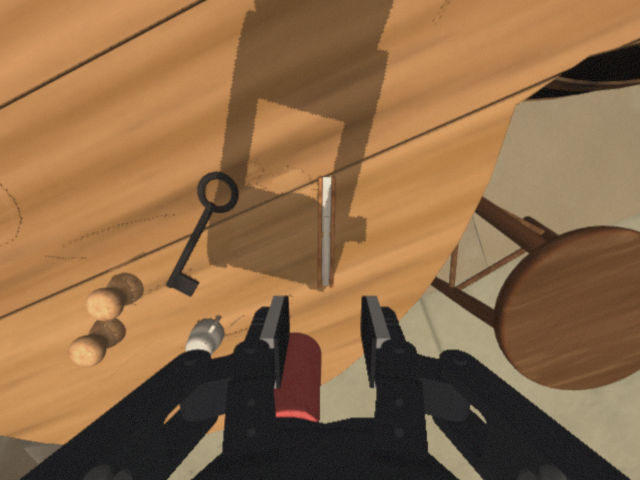

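```bash
python3 - <<'E'
from h import *
import pickle
p=pickle.load(open('p18.pkl','rb')); p6=pickle.load(open('p6.pkl','rb'))
a,b=onz(p,(327,176.5),.014),onz(p,(325,290),.014); print(a,b,np.linalg.norm(a-b),np.degrees(np.arctan2(*(a-b)[1::-1])),(a+b)/2)
print(tri((p,(327,176.5)),(p6,(136,255.5))),tri((p,(325,290)),(p6,(102,341))))
m=(a+b)/2
go((m[0],m[1],.021),np.degrees(np.arctan2(*(a-b)[1::-1])),True)
cv2.imwrite('pics/z18.png',cv2.resize(p['color'][160:310,260:400,::-1],None,fx=4,fy=4,interpolation=cv2.INTER_CUBIC))
E
```

```text
[ 0.40146234 -0.35669444  0.014     ] [ 0.48754102 -0.42669077  0.014     ] 0.1109460407830524 140.8831360619496 [ 0.44450168 -0.3916926   0.014     ]
(array([ 0.40203777, -0.35775243,  0.00083129]), np.float64(0.0007257754483048648)) (array([ 0.49332929, -0.43120485, -0.00117448]), np.float64(1.1534594750499767e-05))
from [ 0.4385 -0.386   0.3482] yaw 141.9 -> offset [-0.0087, -0.001, 0.1725] spin 1.0 rows 3 t 21.95
```

View pics/z18.png

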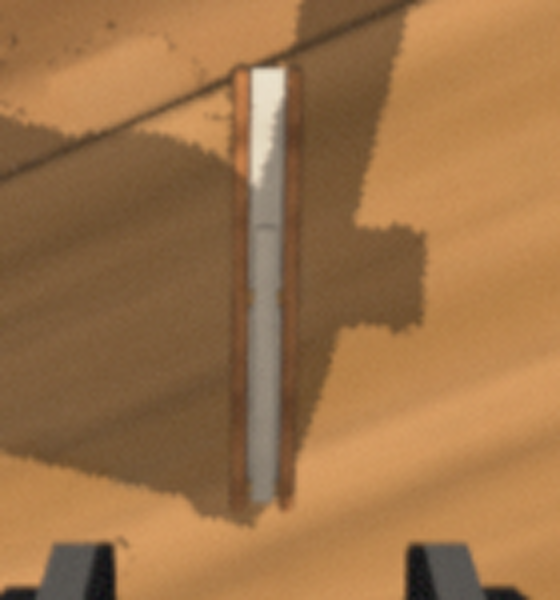

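```bash
python3 -m handwheel '[{"offset":[-0.009,-0.001,0.06],"spin":1,"grip":0.4},{"offset":[-0.009,-0.001,0.12],"spin":1,"grip":0.4},{"offset":[-0.009,-0.001,0.16],"spin":1,"grip":0.4},{"offset":[-0.009,-0.001,0.1725],"spin":1,"grip":0.4},{"offset":[-0.009,-0.001,0.1725],"spin":1,"grip":0.4},{"offset":[-0.009,-0.001,0.1725],"spin":1,"grip":0.0},{"offset":[-0.009,-0.001,0.1725],"spin":1,"grip":0.0},{"offset":[-0.009,-0.001,0.1725],"spin":1,"grip":0.0},{"offset":[-0.009,-0.001,0.1725],"spin":1,"grip":0.0},{"offset":[-0.009,-0.001,0.15],"spin":1,"grip":0.0},{"offset":[-0.009,-0.001,0.09],"spin":1,"grip":0.0},{"offset":[-0.009,-0.001,0.03],"spin":1,"grip":0.0},{"offset":[-0.009,-0.001,0.0],"spin":1,"grip":0.0},{"offset":[-0.009,-0.001,0.0],"spin":1,"grip":0.0}]'; python3 -c "
from h import *
import pickle
p=shot('wrist','wrist19.png');pickle.dump(p,open('p19.pkl','wb'));print(pose()[0])
"
```

```text
time_s: 23.7
eef_pos: [0.4461, -0.3943, 0.354]
eef_rot: [0.003, 0.334, 0.942, -0.002]
wrist_force: [0.3, 0.4, -1.0]
opening: 0.16
[ 0.44560851 -0.39363401  0.35117191]
```

View pics/wrist19.png

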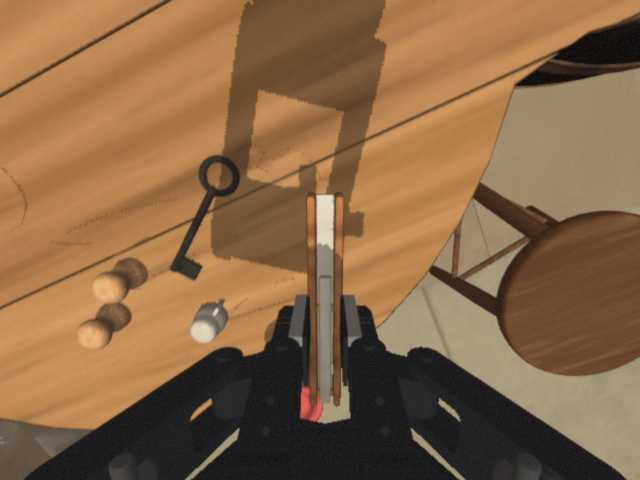

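```bash
python3 -c "
from h import *
go((.4767,.0970,.30),190.0)"
```

```text
from [ 0.4456 -0.3936  0.3512] yaw 140.9 -> offset [0.2852, 0.4006, 0.0498] spin -49.1 rows 8 t 23.75
```

```bash
python3 -m handwheel '[{"offset":[0.285,0.4,0.0],"spin":-49,"grip":0.0},{"offset":[0.285,0.4,0.0],"spin":-49,"grip":0.0},{"offset":[0.285,0.4,0.0],"spin":-49,"grip":0.0},{"offset":[0.285,0.4,0.0],"spin":-49,"grip":0.0},{"offset":[0.285,0.4,0.0],"spin":-49,"grip":0.0},{"offset":[0.285,0.4,0.0],"spin":-49,"grip":0.0},{"offset":[0.285,0.4,0.05],"spin":-49,"grip":0.0},{"offset":[0.285,0.4,0.05],"spin":-49,"grip":0.0},{"offset":[0.285,0.4,0.05],"spin":-49,"grip":0.0},{"offset":[0.285,0.4,0.05],"spin":-49,"grip":0.0},{"offset":[0.285,0.4,0.05],"spin":-49,"grip":0.0}]'; python3 -c "
from h import *
import pickle
p=shot('wrist','wrist20.png');pickle.dump(p,open('p20.pkl','wb'));print(pose()[0],tobox(pose()[0]))
go((.4767,.0970,.222),190.0)
"
```

```text
time_s: 25.12
eef_pos: [0.4765, 0.0955, 0.2996]
eef_rot: [0.0, -0.086, 0.996, -0.0]
wrist_force: [1.2, 0.3, -0.3]
opening: 0.159
[0.47663239 0.09542287 0.29978702] [-0.00529209 -0.05651924  0.29978702]
from [0.4766 0.0954 0.2998] yaw -170.2 -> offset [-0.0003, 0.0016, 0.0778] spin -0.2 rows 2 t 25.18
```

View pics/wrist20.png

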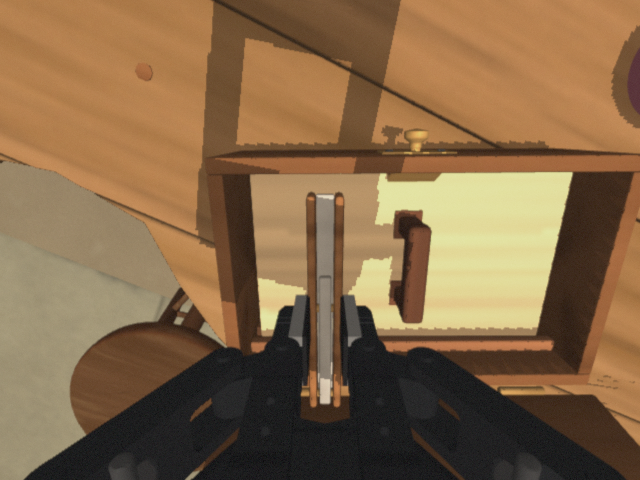

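```bash
python3 -m handwheel '[{"offset":[0,0.001,0.04],"spin":0,"grip":0.0},{"offset":[0,0.001,0.065],"spin":0,"grip":0.0},{"offset":[0,0.001,0.074],"spin":0,"grip":0.0},{"offset":[0,0.001,0.078],"spin":0,"grip":0.0},{"offset":[0,0.001,0.078],"spin":0,"grip":0.0}]'
```

```text
time_s: 25.8
eef_pos: [0.4767, 0.097, 0.2234]
eef_rot: [0.0, -0.086, 0.996, -0.0]
wrist_force: [-5.2, -0.9, 8.2]
opening: 0.16
```

```bash
python3 -m handwheel '[{"offset":[0,0,-0.0015],"spin":0,"grip":0.0},{"offset":[0,0,-0.0015],"spin":0,"grip":0.2},{"offset":[0,0,-0.0015],"spin":0,"grip":0.4},{"offset":[0,0,-0.0015],"spin":0,"grip":0.4},{"offset":[0,0,-0.05],"spin":0,"grip":0.4},{"offset":[0,0,-0.11],"spin":0,"grip":0.4},{"offset":[0.02,0,-0.17],"spin":0,"grip":0.0},{"offset":[0.04,0,-0.22],"spin":0,"grip":0.0},{"offset":[0.04,0,-0.22],"spin":0,"grip":0.0}]';python3 -c "
from h import *
import pickle
p=shot('wrist','wrist21.png');pickle.dump(p,open('p21.pkl','wb'));print(pose()[0],tobox(pose()[0]))
t=shot('top','top21.png');pickle.dump(t,open('t21.pkl','wb'))
b=t['color'][130:310,190:330,::-1]; b=cv2.resize(b,None,fx=4,fy=3.3,interpolation=cv2.INTER_CUBIC); cv2.imwrite('pics/z21.png',b)
"
```

```text
time_s: 26.92
eef_pos: [0.4368, 0.0908, 0.4462]
eef_rot: [0.005, -0.087, 0.996, -0.001]
wrist_force: [1.5, -1.1, 0.2]
opening: -0.003
[0.43670381 0.09081732 0.44354978] [-0.04541255 -0.05410029  0.44354978]
```

View pics/wrist21.png

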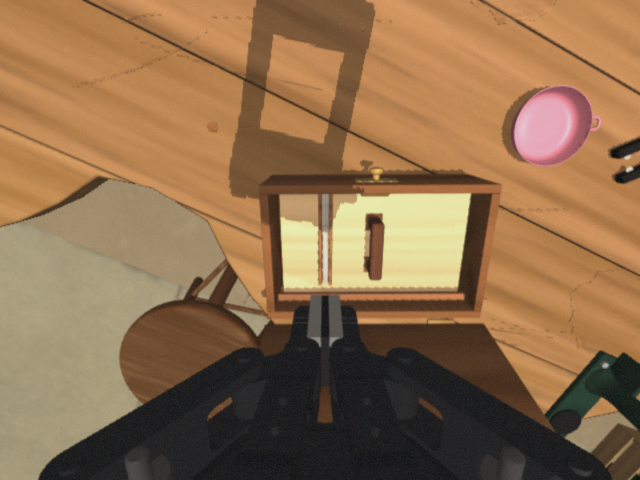

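View pics/z21.png

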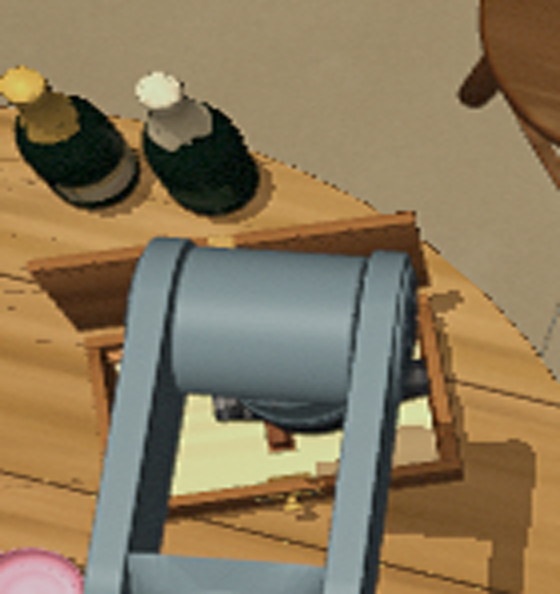

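```bash
python3 - <<'E'
from h import *
import pickle
t=pickle.load(open('p1.pkl','rb'))['top']
for n,uv,z in [('lidTL',(197.6,210),.24),('lidTR',(293.6,194.9),.24),('b1 cap',(230,157),.255),('b2 cap',(195,156),.255),('b1 base',(244,192),0.0),('b1 belly',(249,185),.05)]:
    print(n,np.round(tobox(onz(t,uv,z)),3))
p=pickle.load(open('p17.pkl','rb'))
for n,uv in [('lid near R',(125,366)),('lid L',(527,366)),('back R',(125,374))]:
    for z in(.23,.24): print(n,z,np.round(tobox(onz(p,uv,z)),3))
E
```

```text
lidTL [0.099 0.118 0.24 ]
lidTR [ 0.1   -0.125  0.24 ]
b1 cap [0.218 0.019 0.255]
b2 cap [0.235 0.106 0.255]
b1 base [0.196 0.022 0.   ]
b1 belly [ 0.2  -0.    0.05]
lid near R 0.23 [ 0.104 -0.126  0.23 ]
lid near R 0.24 [ 0.096 -0.119  0.24 ]
lid L 0.23 [0.104 0.129 0.23 ]
lid L 0.24 [0.096 0.122 0.24 ]
back R 0.23 [ 0.11  -0.128  0.23 ]
back R 0.24 [ 0.102 -0.12   0.24 ]
```

```bash
python3 -c "
from h import *
go((.635,.0945,.445),190.0);go((.635,.0945,.378),190.0)"
```

```text
from [0.4366 0.0908 0.4416] yaw -170.1 -> offset [-0.1961, -0.0306, -0.0031] spin -0.1 rows 4 t 27.02
from [0.4366 0.0908 0.4416] yaw -170.1 -> offset [-0.196, -0.0306, 0.0639] spin -0.1 rows 4 t 27.02
```

```bash
python3 -m handwheel '[{"offset":[0,-0.02,-0.015],"spin":0,"grip":0.0},{"offset":[-0.06,-0.03,-0.015],"spin":0,"grip":0.0},{"offset":[-0.12,-0.03,-0.015],"spin":0,"grip":0.0},{"offset":[-0.18,-0.03,-0.015],"spin":0,"grip":0.0},{"offset":[-0.2,-0.03,-0.015],"spin":0,"grip":0.0},{"offset":[-0.2,-0.03,-0.005],"spin":0,"grip":0.0},{"offset":[-0.2,-0.03,0.03],"spin":0,"grip":0.0},{"offset":[-0.2,-0.03,0.064],"spin":0,"grip":0.0},{"offset":[-0.2,-0.03,0.064],"spin":0,"grip":0.0}]';python3 -c "
from h import *
t=shot('scene','scene22.png');print(pose()[0],tobox(pose()[0]))
"
```

```text
time_s: 28.15
eef_pos: [0.6367, 0.0957, 0.3724]
eef_rot: [-0.005, -0.087, 0.996, 0.001]
wrist_force: [0.3, 0.1, 0.5]
opening: -0.001
[0.63764303 0.09569624 0.37525136] [ 0.15330538 -0.08429227  0.37525136]
```

View pics/scene22.png

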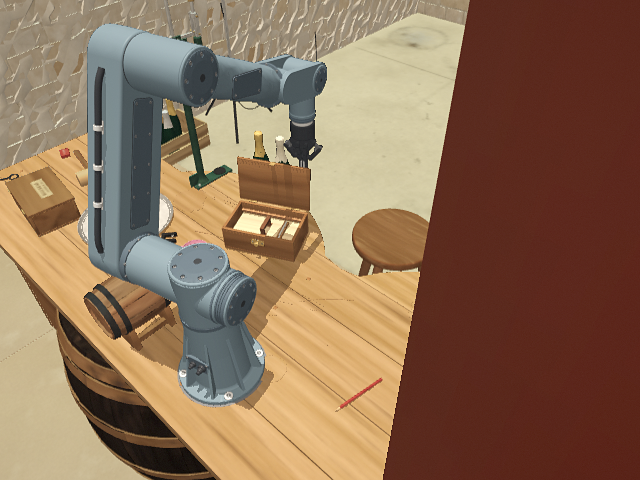

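```bash
python3 -m handwheel '[{"offset":[0.015,0,0],"spin":0,"grip":0.0},{"offset":[0.03,0,0],"spin":0,"grip":0.0},{"offset":[0.042,0,0],"spin":0,"grip":0.0},{"offset":[0.052,0,0],"spin":0,"grip":0.0},{"offset":[0.06,0,0],"spin":0,"grip":0.0},{"offset":[0.068,0,0],"spin":0,"grip":0.0},{"offset":[0.076,0,0],"spin":0,"grip":0.0},{"offset":[0.082,0,0],"spin":0,"grip":0.0},{"offset":[0.086,0,0],"spin":0,"grip":0.0},{"offset":[0.086,0,0],"spin":0,"grip":0.0}]';python3 -c "
from h import *
t=shot('scene','scene23.png');p=shot('wrist','wrist23.png');print(tobox(pose()[0]),pose()[2]['wrist_force'])
"
```

```text
time_s: 29.45
eef_pos: [0.554, 0.0809, 0.3775]
eef_rot: [-0.0, -0.087, 0.996, 0.0]
wrist_force: [0.4, -0.5, 0.1]
opening: -0.002
[ 0.06863981 -0.08435592  0.37753425] [0.70648055 0.35674676 0.47057686]
```

View pics/scene23.png

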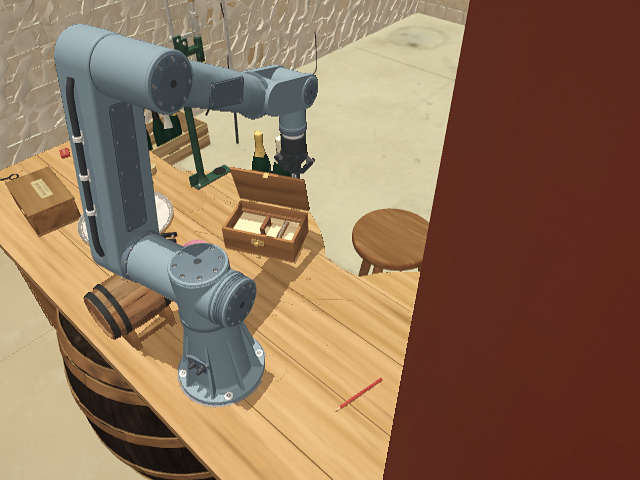

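View pics/wrist23.png

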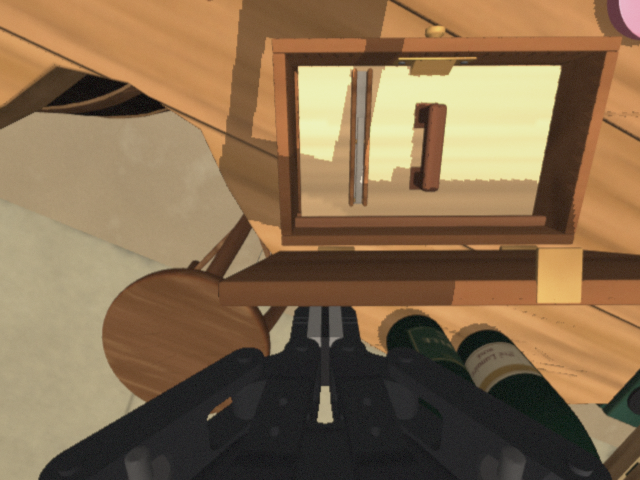

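```bash
python3 -m handwheel '[{"offset":[0.01,0,0],"spin":0,"grip":0.0},{"offset":[0.02,0,0],"spin":0,"grip":0.0},{"offset":[0.03,0,0],"spin":0,"grip":0.0},{"offset":[0.04,0,0],"spin":0,"grip":0.0},{"offset":[0.05,0,0],"spin":0,"grip":0.0},{"offset":[0.05,0,0],"spin":0,"grip":0.0},{"offset":[0.05,0,0],"spin":0,"grip":0.0},{"offset":[0.05,0,-0.02],"spin":0,"grip":0.0},{"offset":[0.05,0,-0.02],"spin":0,"grip":0.0}]';python3 -c "
from h import *
p=shot('wrist','wrist24.png');print(tobox(pose()[0]),pose()[2]['wrist_force'])
"
```

```text
time_s: 30.68
eef_pos: [0.5057, 0.0722, 0.3989]
eef_rot: [0.002, -0.087, 0.996, -0.0]
wrist_force: [0.3, 0.7, -0.9]
opening: 0.001
[ 0.01896619 -0.08431064  0.39787217] [ 0.58357421  0.48580379 -0.86680096]
```

View pics/wrist24.png

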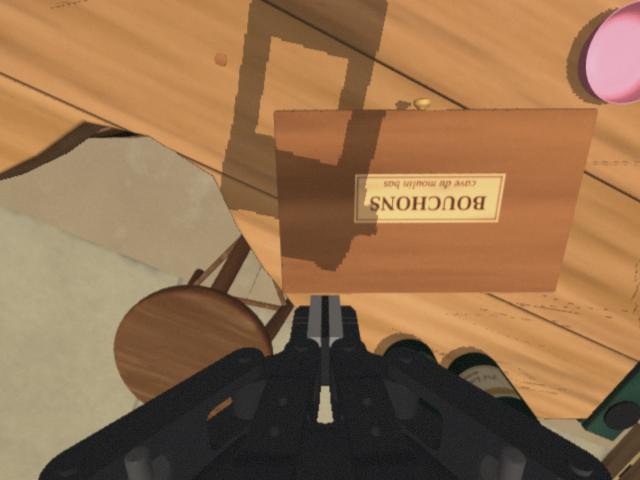

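```bash
python3 -m handwheel '[{"offset":[0.03,0.04,-0.04],"spin":0,"grip":0.0},{"offset":[0.06,0.08,-0.06],"spin":0,"grip":0.0},{"offset":[0.06,0.08,-0.06],"spin":0,"grip":0.0},{"offset":[0.06,0.08,-0.06],"spin":0,"grip":0.0},{"offset":[0.06,0.08,-0.06],"spin":0,"grip":0.0}]';python3 -c "
from h import *
import pickle
p=shot('wrist','wrist25.png');t=shot('scene','scene25.png');pickle.dump(p,open('p25.pkl','wb'));print(tobox(pose()[0]))
"
```

```text
time_s: 31.35
eef_pos: [0.4325, 0.1401, 0.4563]
eef_rot: [-0.001, -0.086, 0.996, -0.0]
wrist_force: [0.6, -0.4, 0.4]
opening: 0.002
[-0.04092218 -0.00486755  0.45654727]
```

View pics/wrist25.png

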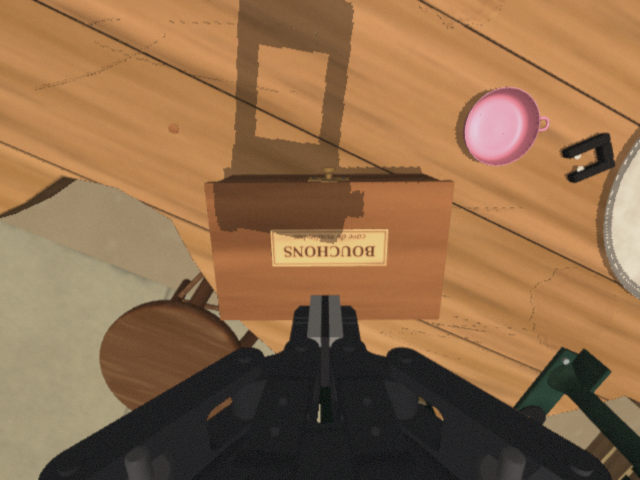

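View pics/scene25.png

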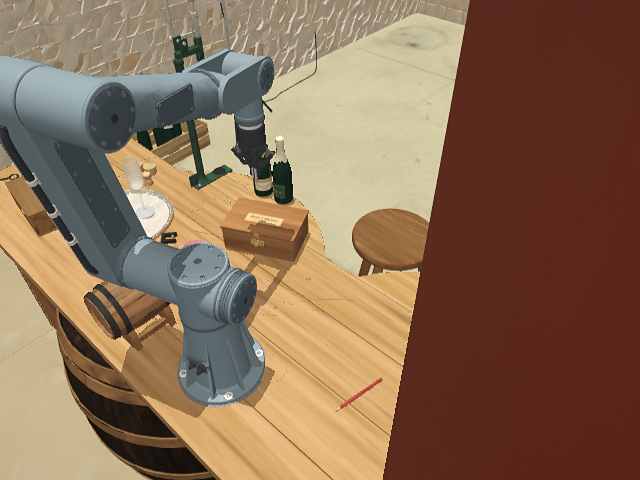

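```bash
python3 - <<'E'
from h import *
import pickle
p=pickle.load(open('p25.pkl','rb'))
print(np.round(edge(p,(205,182),(453,181),.246),4).tolist(),np.round(edge(p,(221,320),(438.5,320),.246),4).tolist())
c,s=np.cos(BOX[2]),np.sin(BOX[2])
for z in (.096,.105):
  X=(-.079,.123,z); print(z,proj(p,(BOX[0]+c*X[0]-s*X[1],BOX[1]+s*X[0]+c*X[1],z)))
a=cv2.imread('pics/scene25.png')[185:270,205:325]; cv2.imwrite('pics/z25.png',cv2.resize(a,None,fx=6,fy=6,interpolation=cv2.INTER_CUBIC))
E
```

```text
[[-0.0785, -0.1229, 0.0897], [-0.0787, 0.1231, 0.0895]] [[0.0761, -0.1219, 0.0919], [0.0768, 0.1241, 0.092]]
0.096 [455.32999859 181.60583322]
0.105 [458.84461907 182.89691363]
```

View pics/z25.png

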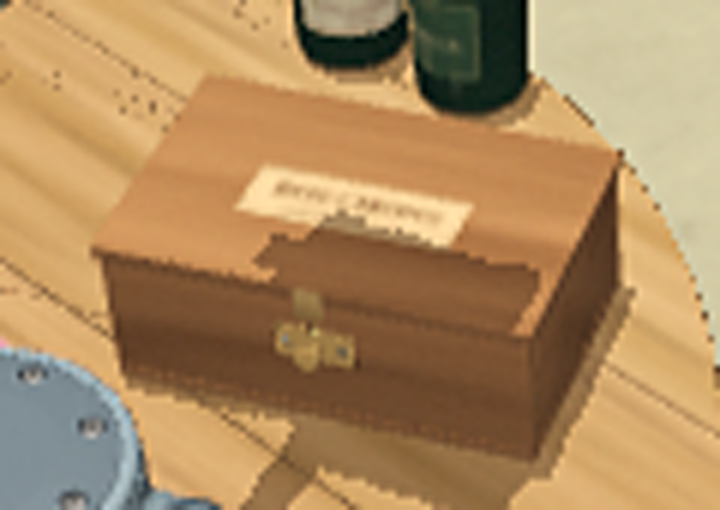

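The lid is flat and fully shut (front edge at 90 mm, hinge edge at 92 mm), and the gripper is clear of everything.

```bash
python3 -c "
from h import *
print(obs()['time_s']); print(ctrl.hand_in())"
```

```text
31.45
the job is handed in; nothing more can be done
None
```

I packed the box in the required order and handed the job in at 31.5 s of the 72 s allowed; handing in reported no verdict.

- **Cups:** The second cup stands in the left half of the box with its ring toward the front wall. The first cup was left where it was. Its ring points along the box toward the left half, not toward the front wall as the description says, but there was room.
- **Divider:** I tilted the board to about 22° on the front wall's top edge. The first push caught on the front of the ledge under the lip (about 11 N), so I backed off, raised it 3 mm and slid it under the lip. Pressing the near edge down peaked at about 37 N. A light upward pull was then held back by roughly 6 N, and the picture showed the bolt out over a level board.
- **Corkscrew:** It lies flat on the right half of the board, along the board's x. It met the board with about 8 N when I set it down.
- **Lid:** I pushed it from behind until it fell shut. Measured in the last picture, its front edge is at 90 mm and its hinge edge at 92 mm, so it is shut and flat.

**Not checked or disagreeing:**
- I could not see inside the box after the lid fell.
- I did not look at the candle again after lifting the corkscrew. The arm kept well clear of it.
- The top camera put the box about 4 mm away in y from where the wrist camera did. I used the wrist values, and the fit bore them out.

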